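# Unlock the two-dial strong box

## Task

Unlock the blue strong box: turn the left dial to the two-dot mark and the right dial to the five-dot mark, in either order, feeling for the spot near each mark (the marks are only rough) where the lock's pin drops in and holds the dial, and turn slowly there so as not to force the dial against it. Then slide the red-tabbed bolt all the way back, away from the staple at the front edge, and let go. Use little force on dials and bolt, and leave the small things standing round the box where they are.

Things in the scene. Friction and masses are not known exactly. Their poses are not given: they have to be found in the camera images.
- lock_box: Blue steel strong box fixed to the table, place and yaw vary; 200 (x) x 240 (y) x 75 mm high. Origin: centre of its underside; x from its front edge to its rear (away from the robot), y to its left, z up. Dial axes at (20, 65) and (20, -65) mm, lock plate top at z = 78 mm; nothing higher than 126 mm. A steel staple, 97 mm high, stands at x = -93 mm, y -16 to 16.
- lock_pins (a point): Middle of the lock on the plate, at (20, 0, 78) mm of the box. From here a spring pin runs along y to each dial and rests (1.5 N) on the rim of a hidden disc under it. When the disc's gate comes to it, it tugs the dial forward a little (up to 0.2 N m), springs 6 mm into the gate, frees the bolt and stops the dial hard both ways: the torque on the wrist then climbs steeply. Over 25 N there damages the lock.
- left_dial: Left dial: black bar knob, 40 x 12 mm, on a vertical axis; origin on the axis at plate height (78 mm above the table); bar from 16.5 to 47.5 mm above it, on a round skirt of 25 mm radius. Its x axis runs along the bar to the end with the white line. Starts 0.65 to 1.1 rad clockwise (from above) of its mark; turn it counterclockwise. Turns with 0.02 to 0.04 N m. Stops 1.7 rad either side of the mark.
- left_mark (a point): The two-dot mark of the left dial, 35 mm from its axis, at -60 degrees (about z from the box's x axis). Marks of one to six dots stand 60 degrees apart, clockwise from above, one dot in the box's +x direction. The marks are rough: the true gate lies up to 0.35 rad to either side of where the white line points at the mark; in the gate the dial has 0.045 rad of play either way.
- right_dial: Right dial, the same as the left one in build, size, origin and axes. Starts 0.65 to 1.1 rad counterclockwise (from above) of its mark; turn it clockwise. Held by the pin, either dial takes at most 0.5 N m (25 N at the pin, which acts 20 mm from the axis).
- right_mark (a point): The five-dot mark of the right dial, 35 mm from its axis, at +120 degrees (about z from the box's x axis). The true gate again lies up to 0.35 rad to either side of it, unseen; 0.045 rad of play either way.
- bolt: Steel bolt with an upright red tab, 10 (x) x 26 (y) mm, from 15.5 to 46 mm above the origin, which lies under the tab at plate height (78 mm). Axes as the box's. Slides along the box's x: locked at x = -35 mm in the box's frame, fully back at -5 mm (end stop). Needs about 3 N once both pins have dropped; else a pin stops it after 2 mm and over 25 N damages the lock. Stays where left.
- vial_red: Bystander: small vial with red cap, 21 x 21 x 50 mm, standing left of the box. Origin: centre of its underside.
- vial_amber: Bystander: brown vial with black cap, 25 x 25 x 54 mm, standing right of the box. Origin: centre of its underside.
- label_tape: Bystander: roll of beige label tape lying flat, 96 x 95 x 25 mm, to the right of the box. Origin: centre of its underside.
- trough: Bystander: small white reagent trough, 46 x 92 x 24 mm, to the left of the box. Origin: centre of its underside.

How it is judged:
At the end, for the whole second after the job is handed in: The bolt is drawn back at least 25 of its 30 mm (which needs both dials held in their gates), and bolt and dials are released and at rest (x of bolt in the frame of lock_box above -0.01 m and linear speed of bolt below 0.01 m/s and angular speed of each of left_dial, right_dial below 0.1 rad/s); the robot touches nothing.
It fails at once if left dial forced against its pin (more than 25 N at the pin) (contact force between left_dial and lock_box above 25 N).
It fails at once if right dial forced against its pin (more than 25 N at the pin) (contact force between right_dial and lock_box above 25 N).
It fails at once if bolt forced against the pins (more than 25 N) (contact force between bolt and lock_box above 25 N).
It fails at once if a bystander (vial, tape or trough) pushed more than 20 mm away (distance of any of vial_red, vial_amber, label_tape, trough from where it was at the start of the episode above 0.02 m).
It also fails if it takes over 72 s, if anything falls off the work surface, if the arm or the gripper's body presses on something with over 40 N, if the wrist force passes 120 N, or if a joint passes its speed limit or range.

## Robot

A 7-joint arm with a two-finger parallel gripper is mounted at the origin on a cart in front of the work surface, level with it; the furniture and walls round the work are solid. World frame = base frame: x ahead of the robot, y to its left, z up, the work surface at z = 0. Lengths are in m, angles in rad, forces in N, time in s.
With the tool pointing down it reaches from about 0.425 to 0.825 m from the base axis. Payload 3.6 kg.
Tool frame: the origin (TCP) lies between the finger pads; the fingertips stand 19 mm ahead of it and the grasp point (between the pads) is the TCP; y points along the fingers, z is the direction in which the jaws open and shut, and the axes are right-handed (so a half turn about y gives the same grasp; the last joint's range is limited). The gripper opens to 85 mm and grips with 20 to 120 N. Pads are 22 mm wide; open, the fingers measure 114 mm over their backs; the gripper's body (76 mm by 85 mm) begins 54 mm behind the grasp point. The pads swing forward as they close: fully open they stand 13 mm farther back than shut.
Start: joints at [1.163, 0.615, -0.013, 1.423, 0.008, 1.103, -0.04], TCP at [0.242, -0.603, 0.25] pointing down, gripper open.
Joint ranges: [-3.12, 3.12], [-0.3, 2.06], [-1.34, 1.32], [0.26, 2.42], [-1.36, 4.5], [0.01, 1.98], [-2.84, 2.84]. Speed limits (rad/s): [2.79, 2.79, 3.14, 3.14, 3.14, 3.14, 3.14].

## Interface

Orientations are given as [roll, pitch, yaw] about the fixed x, y, z axes, in that order (R = Rz(yaw) Ry(pitch) Rx(roll)).
In Python, from station import arm gives the robot as it stands.
- The arm moves only by the tool drive_tool, never from a script. Its argument "targets" is a list of rows, each an object with "xyz": the shift along the tool's x, y, z in mm, a list of three; "rotation": the turn, a rotation vector about the tool's x, y, z in rad, a list of three; "gripper": the opening, from 0 (shut) to 1 (fully open). In form: [{"xyz": [dx, dy, dz], "rotation": [ax, ay, az], "gripper": gripper}, ...]. A call has 1 to 12 rows; each row is the pose to reach, as a shift and turn from the pose commanded when the call began, along the tool's axes at that moment; what a row does not reach only later rows make up. A row lasts 1/10 s, in which the tool goes at most 50 mm and 8.59 degrees, less where a joint would pass 70% of its speed; a pose out of reach is approached as far as the arm can. A call with a gripper value outside its range is refused whole. The fingers move at their own pace and stop on an object; "force" is the grip in N (left out, the last holds). Time passes only in rows, so rows that repeat a pose let the fingers close. It gives the time, the measured TCP pose, the force and the opening at its end, in the units of the state.
- arm.sense(): the state, without advancing time (a new reading comes with each control period).
- arm.capture(name): name is "side" or "top"; returns a dict with "image" (400x640x3 uint8, red, green, blue), "z_map" (400x640 float32, m along the optical axis (not along the pixel's ray), 0 where there is no reading), "fx", "fy", "cx", "cy" (pixels), "k1" (the pictures are not rectified: a ray, as slopes to the right and down, at radius r is drawn at 1 + k1 r^2 times it, then the intrinsics apply), "extrinsics" (4x4, takes a point from camera to world coordinates). Camera axes: x right, y down, z forward; pixel columns grow to the right and rows downward; lengths in m; the calibration is good to about 2 mm. A picture is of the moment at which its call begins.
- arm.close_job(): hands the job in, once; it reports no verdict.
The state is a dict: "time_s": time; "joint_pos": joint angles; "joint_velocities": joint speeds; "joint_efforts": joint torques, N m; "position": TCP position; "tool_rot": TCP orientation; "contact_force": force on the tool from outside, world axes, zero at the start; "wrist_torque": the same for the moment, N m; "gripper_width": opening from 0.0 (shut) to 1.0 (fully open).
Only numpy, scipy, OpenCV 4.12 (cv2) and the standard library are available. Lean on these libraries where they do the work, as an engineer would, in place of code of your own. Each camera call takes 0.05 s, during which the arm holds its last target.

## Working session

There is one attempt and no reset: what is moved stays moved. The work goes in short steps, Python scripts to look and compute and a tool call to move; the robot and the scene stay as the last step left them, time stands still between calls to the robot, and variables do not carry over. Pictures are saved under pics/ and viewed, and the job is handed in when it is done.

Besides the shell and the picture viewer there is one more tool, called after "Call:" as name(argument=value, ...), one argument or row to a line, values as JSON. drive_tool: Moves the arm, as the interface text tells. Its arguments: {"type":"object","properties":{"targets":{"type":"array","items":{"type":"object","properties":{"xyz":{"type":"array","items":{"type":"number"}},"rotation":{"type":"array","items":{"type":"number"}},"gripper":{"type":"number"}}}},"force":{"type":"number"}},"required":["targets"]}

```bash
ls; mkdir -p pics; python3 - <<'E'
from station import arm
import cv2,pickle
s=arm.sense()
for k,v in s.items(): print(k,v)
for n in("top","side"):
    c=arm.capture(n); pickle.dump(c,open(f'{n}0.pkl','wb'))
    cv2.imwrite(f'pics/{n}0.png',c['image'][:,:,::-1]); print(n,c['fx'],c['fy'],c['cx'],c['cy'],c['k1'],c['extrinsics'])
E
```

```text
pics
time_s 0.0
joint_pos [ 1.16350024  0.61593279 -0.01262477  1.42492018  0.00809999  1.10340638
 -0.04041442]
joint_velocities [-0.00059256  0.00029332  0.00077515  0.00063782  0.00040747 -0.00057286
  0.00143142]
joint_efforts [ 4.16320665e-05 -4.69206226e+01  2.59285066e-01 -1.71032184e+01
  9.95019916e-03  9.55322699e-03  2.89069547e-06]
position [ 0.24132153 -0.60275962  0.24912221]
tool_rot [-1.57341270e+00 -3.39423026e-05 -2.76073741e+00]
contact_force [-0.97336215  0.64139738 -0.14237253]
wrist_torque [-0.037296   -0.00099765  0.04204283]
gripper_width 0.9990016271973254
top 479.3282407914742 479.3282407914742 321.7804332020011 196.8706775140596 -0.10839000175570172 [[ 0.1157815  -0.97193359  0.20479194  0.35157054]
 [-0.9932686  -0.11401645  0.02043885  0.02162697]
 [ 0.00348444 -0.20577984 -0.97859211  1.35946043]
 [ 0.          0.          0.          1.        ]]
side 513.2643779198341 513.2643779198341 320.6717091893169 205.99212600300766 0.0060886500610016995 [[-0.97107001 -0.11588323  0.20879205  0.36376831]
 [-0.23775587  0.38771391 -0.89058973  1.15233863]
 [ 0.02225283 -0.91446651 -0.40404926  0.59289277]
 [ 0.          0.          0.          1.        ]]
```

View pics/top0.png

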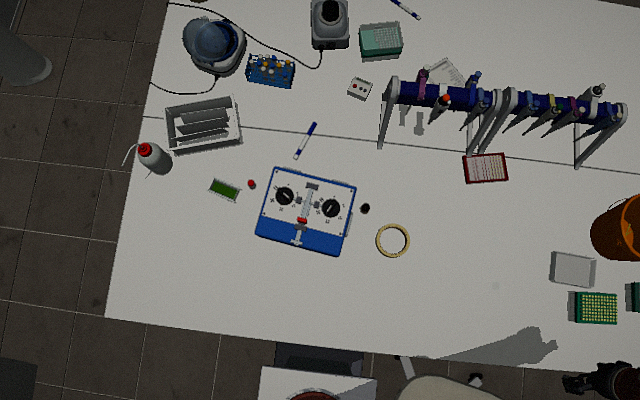

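View pics/side0.png

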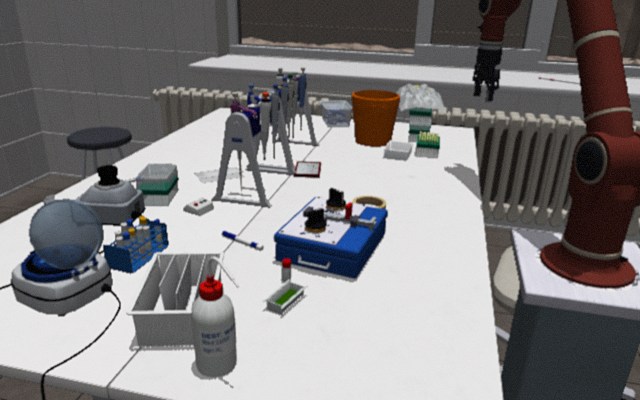

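```bash
python3 - <<'E'
import pickle,cv2
c=pickle.load(open('top0.pkl','rb'));i=c['image'][160:262,245:375,::-1]
cv2.imwrite('pics/topcrop.png',cv2.resize(i,None,fx=5.7,fy=5.7,interpolation=cv2.INTER_CUBIC))
c=pickle.load(open('side0.pkl','rb'));i=c['image'][180:280,270:400,::-1]
cv2.imwrite('pics/sidecrop.png',cv2.resize(i,None,fx=6,fy=6,interpolation=cv2.INTER_CUBIC))
E
```

```text
(no output)
```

View pics/topcrop.png

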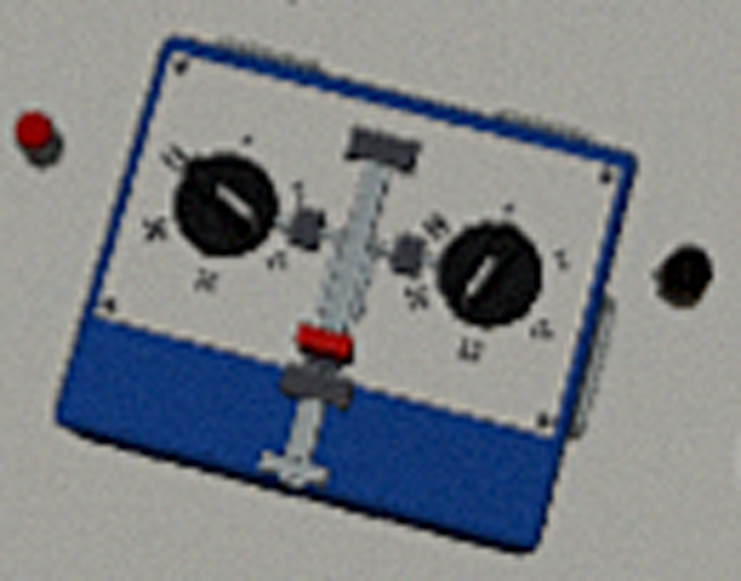

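View pics/sidecrop.png

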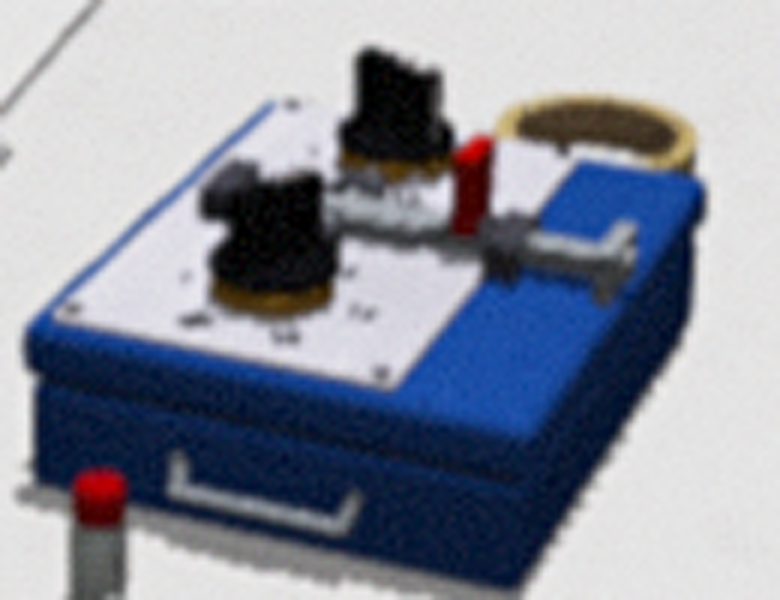

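```bash
cat > h.py <<'E'
import numpy as np,cv2,pickle
def K(c): return np.array([[c['fx'],0,c['cx']],[0,c['fy'],c['cy']],[0,0,1]])
def D(c): return np.array([c['k1'],0,0,0,0.])
def ray(c,uv):
    p=cv2.undistortPoints(np.asarray(uv,float).reshape(-1,1,2),K(c),D(c)).reshape(-1,2)
    return np.c_[p,np.ones(len(p))]
def on_z(c,uv,z):
    E=c['extrinsics'];d=ray(c,uv)@E[:3,:3].T;o=E[:3,3]
    return o+d*((z-o[2])/d[:,2])[:,None]
def cloud(c):
    h,w=c['z_map'].shape;u,v=np.meshgrid(np.arange(w),np.arange(h))
    r=ray(c,np.c_[u.ravel(),v.ravel()].astype(float))*c['z_map'].reshape(-1,1)
    E=c['extrinsics'];return (r@E[:3,:3].T+E[:3,3]).reshape(h,w,3)
def proj(c,P):
    Ei=np.linalg.inv(c['extrinsics']);P=np.atleast_2d(P).astype(float)
    q=P@Ei[:3,:3].T+Ei[:3,3]
    return cv2.projectPoints(q,np.zeros(3),np.zeros(3),K(c),D(c))[0].reshape(-1,2)
E
python3 - <<'E'
from h import *
c=pickle.load(open('top0.pkl','rb'));t=lambda x,y:(245+(x+.5)/5.7-.5,160+(y+.5)/5.7-.5)
w=on_z(c,[t(58,425),t(165,40),t(635,160),t(535,550)],.075);print(w.round(4));d=np.linalg.norm(np.diff(w,axis=0),axis=1);print(d)
P=cloud(c);sub=P[160:262,245:375].reshape(-1,3);m=(sub[:,2]>.065)&(sub[:,2]<.083);q=sub[m]
print(m.sum(),np.median(q[:,2]));r=cv2.minAreaRect((q[:,:2]*1000).astype(np.float32));print(r,cv2.boxPoints(r))
print('screws',on_z(c,[t(180,67),t(606,177),t(545,420),t(109,305)],.078).round(4))
print('skirtL,R',on_z(c,[t(225,205),t(490,274)],.0945).round(4))
print('lineL,R',on_z(c,[t(220,188),t(252,220),t(494,260),t(472,296)],.1255).round(4))
print('tab',on_z(c,[t(325,337)],.124))
print('staple',on_z(c,[t(295,465)],.097))
print('vials',on_z(c,[t(36,128),t(685,277)],.05))
hh=sub[sub[:,2]>.11];print(len(hh),hh[:,2].max())
E
```

```text
[[ 0.4971  0.2163  0.075 ]
 [ 0.6901  0.1915  0.075 ]
 [ 0.6571 -0.042   0.075 ]
 [ 0.4649 -0.0145  0.075 ]]
[0.19457474 0.23591164 0.19416278]
5109 0.0766057320997624
((580.740478515625, 89.74396514892578), (240.91525268554688, 201.38890075683594), 81.7746353149414) [[463.84836  -15.068459]
 [663.1656   -43.880577]
 [697.63257  194.5564  ]
 [498.31537  223.3685  ]]
screws [[ 0.6767  0.182   0.078 ]
 [ 0.6464 -0.0289  0.078 ]
 [ 0.5261 -0.0124  0.078 ]
 [ 0.5566  0.1998  0.078 ]]
skirtL,R [[0.608  0.1496 0.0945]
 [0.5896 0.0212 0.0945]]
lineL,R [[0.6095 0.1498 0.1255]
 [0.5962 0.1331 0.1255]
 [0.5905 0.0201 0.1255]
 [0.5726 0.0283 0.1255]]
tab [[0.54613649 0.09297792 0.124     ]]
staple [[0.48911257 0.10091584 0.097     ]]
vials [[ 0.64472448  0.25210856  0.05      ]
 [ 0.60759425 -0.07348142  0.05      ]]
250 1.359460432989321
```

```bash
cat >> h.py <<'E'
YAW=-.1425;ORG=np.array([.580,.0883,0])
Rb=np.array([[np.cos(YAW),-np.sin(YAW),0],[np.sin(YAW),np.cos(YAW),0],[0,0,1]])
def b2w(p): return np.atleast_2d(p)/1000.@Rb.T+ORG
E
python3 - <<'E'
from h import *
for n,(x0,y0,x1,y1,s) in dict(top=(245,160,375,262,6),side=(270,180,400,280,6)).items():
    c=pickle.load(open(n+'0.pkl','rb'));im=cv2.resize(c['image'][y0:y1,x0:x1,::-1],None,fx=s,fy=s,interpolation=cv2.INTER_CUBIC)
    def L(pts,col,cl=True):
        q=(proj(c,b2w(pts))-[x0,y0]+.5)*s-.5
        cv2.polylines(im,[np.int32(q*16)],cl,col,1,cv2.LINE_AA,4)
    L([(-100,-120,75),(100,-120,75),(100,120,75),(-100,120,75)],(0,255,255))
    L([(-40,-13,124),(-30,-13,124),(-30,13,124),(-40,13,124)],(0,255,0))
    for y,a in((65,-120.4),(-65,163.5)):
        a=np.radians(a);t=np.linspace(0,6.28,40)
        L(np.c_[20+25*np.cos(t),y+25*np.sin(t),0*t+94.5],(0,255,0))
        ca,sa=np.cos(a),np.sin(a)
        L([(20+ca*u-sa*v,y+sa*u+ca*v,125.5) for u,v in((-20,-6),(20,-6),(20,6),(-20,6))],(255,255,0))
        L([(20,y,125.5),(20+20*ca,y+20*sa,125.5)],(0,0,255),False)
    cv2.imwrite(f'pics/{n}ov.png',im)
E
```

```text
(no output)
```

View pics/topov.png

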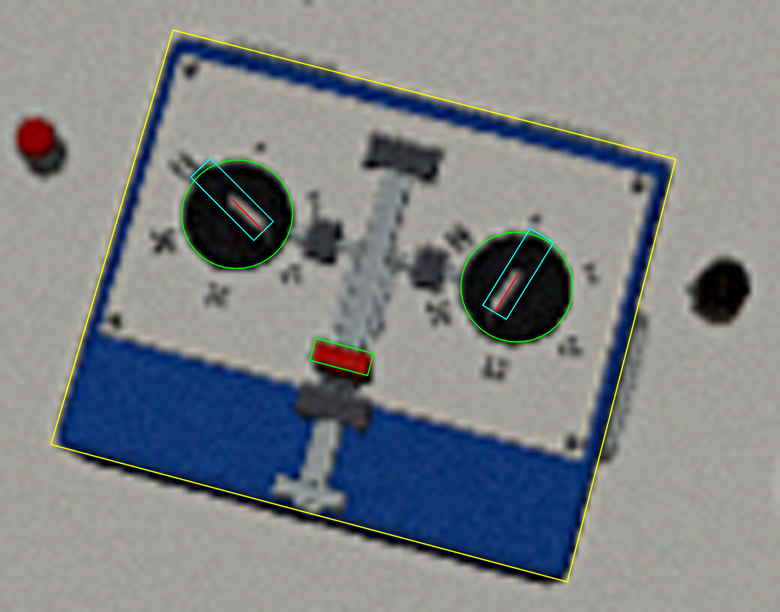

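View pics/sideov.png

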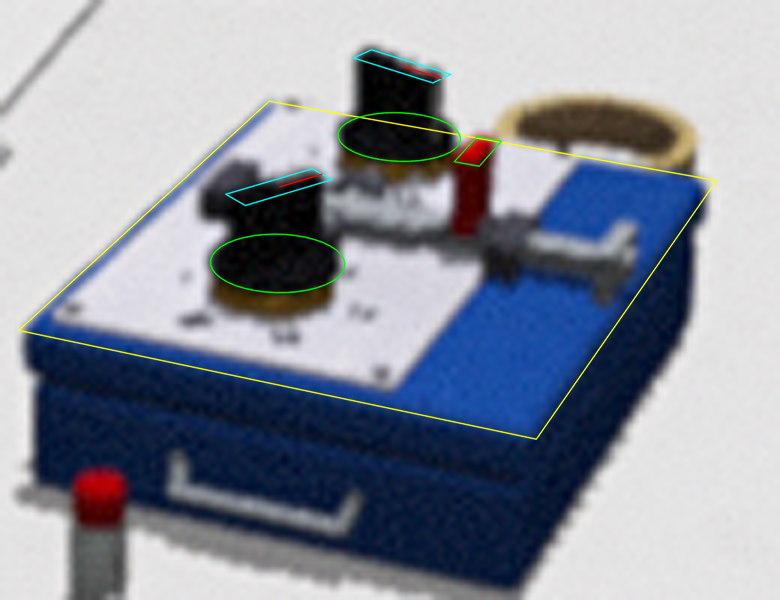

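```bash
cat >> h.py <<'E'
from scipy.spatial.transform import Rotation as Ro
def to(xyz,yawdeg):
    from station import arm
    s=arm.sense();R=Ro.from_euler('xyz',s['tool_rot'])
    T=Ro.from_euler('xyz',[-np.pi/2,0,np.radians(yawdeg)])
    print('t',s['time_s'],'pos',s['position'].round(4),'rpy',np.degrees(s['tool_rot']).round(2),'w',s['gripper_width'])
    print('shift mm',(R.inv().apply(np.array(xyz)-s['position'])*1000).round(1),'rotvec',(R.inv()*T).as_rotvec().round(4))
    print('F',s['contact_force'].round(2),'T',s['wrist_torque'].round(3))
E
python3 -c "
from h import *
print(b2w([[20,-65,0],[20,65,0],[-35,0,0]]))
to([.5906,.0211,.2],-24.6)"
```

```text
[[0.5905661  0.02111847 0.        ]
 [0.60902846 0.1498008  0.        ]
 [0.54535476 0.09327064 0.        ]]
t 0.1 pos [ 0.2413 -0.6028  0.2492] rpy [ -90.14   -0.   -158.18] w 0.9986169614322639
shift mm [-556.2   50.3 -449.3] rotvec [ 1.2000e-03 -2.3314e+00 -2.7000e-03]
F [-0.18 -0.1  -0.48] T [-0.037  0.015 -0.02 ]
```

Call:
drive_tool(
  targets=[
    {"xyz":[-46,0,-37],"rotation":[0,-0.14,0],"gripper":0.6},
    {"xyz":[-92,0,-74],"rotation":[0,-0.28,0],"gripper":0.6},
    {"xyz":[-138,0,-111],"rotation":[0,-0.42,0],"gripper":0.6},
    {"xyz":[-184,0,-148],"rotation":[0,-0.56,0],"gripper":0.6},
    {"xyz":[-220,0,-180],"rotation":[0,-0.7,0],"gripper":0.6},
    {"xyz":[-256,0,-210],"rotation":[0,-0.84,0],"gripper":0.6},
    {"xyz":[-292,0,-240],"rotation":[0,-0.98,0],"gripper":0.6},
    {"xyz":[-328,0,-268],"rotation":[0,-1.12,0],"gripper":0.6},
    {"xyz":[-364,0,-296],"rotation":[0,-1.26,0],"gripper":0.6},
    {"xyz":[-400,0,-324],"rotation":[0,-1.4,0],"gripper":0.6},
    {"xyz":[-430,0,-350],"rotation":[0,-1.54,0],"gripper":0.6},
    {"xyz":[-460,0,-374],"rotation":[0,-1.68,0],"gripper":0.6},
  ],
  force=20,
)

```text
time_s: 1.3
position: [0.5302, -0.0824, 0.2502]
tool_rot: [-1.571, 0.001, -1.073]
contact_force: [1.3, -0.7, 0.3]
gripper_width: 0.6
```

```bash
python3 -c "
from h import *
to([.5906,.0211,.2],-24.6)"
```

```text
t 1.3 pos [ 0.5302 -0.0824  0.2502] rpy [-8.999e+01  4.000e-02 -6.149e+01] w 0.6003700174529965
shift mm [-62.1  50.3 102.4] rotvec [-5.000e-04 -6.439e-01 -6.000e-04]
F [ 1.33 -0.73  0.29] T [ 0.027 -0.029  0.028]
```

Call:
drive_tool(
  targets=[
    {"xyz":[-15,10,25],"rotation":[0,-0.14,0],"gripper":0.5},
    {"xyz":[-30,20,50],"rotation":[0,-0.28,0],"gripper":0.5},
    {"xyz":[-45,30,75],"rotation":[0,-0.42,0],"gripper":0.5},
    {"xyz":[-62,40,102],"rotation":[0,-0.56,0],"gripper":0.5},
    {"xyz":[-62,50,102],"rotation":[0,-0.64,0],"gripper":0.5},
    {"xyz":[-62,50,102],"rotation":[0,-0.644,0],"gripper":0.5},
    {"xyz":[-62,50,102],"rotation":[0,-0.644,0],"gripper":0.5},
  ],
)

```text
time_s: 2.0
position: [0.5901, 0.0165, 0.1998]
tool_rot: [-1.572, 0.001, -0.439]
contact_force: [-0.4, -0.7, 0.2]
gripper_width: 0.502
```

```bash
python3 -c "
from h import *
to([.5906,.0211,.118],-24.6)
from station import arm
for n,(x0,y0,x1,y1) in dict(top=(245,140,375,242),side=(270,130,400,230)).items():
    c=arm.capture(n);pickle.dump(c,open(n+'1.pkl','wb'));cv2.imwrite('pics/'+n+'1.png',cv2.resize(c['image'][y0:y1,x0:x1,::-1],None,fx=6,fy=6,interpolation=cv2.INTER_CUBIC))
"
```

```text
t 2.0 pos [0.5901 0.0165 0.1998] rpy [-9.008e+01  6.000e-02 -2.518e+01] w 0.5017181887142301
shift mm [-1.4 81.8  4.5] rotvec [ 0.0014 -0.0101 -0.001 ]
F [-0.37 -0.68  0.19] T [-0.015  0.001  0.006]
```

View pics/side1.png

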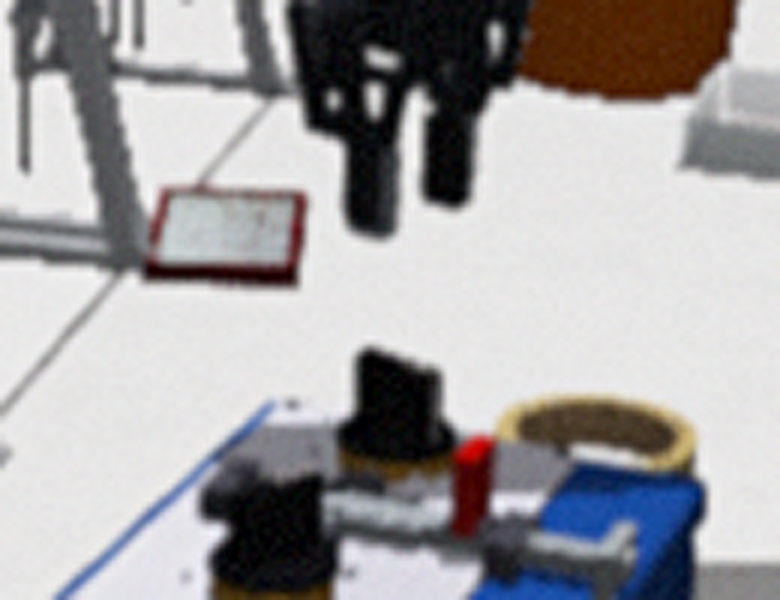

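Call:
drive_tool(
  targets=[
    {"xyz":[0,0,0],"rotation":[0,0,0],"gripper":0.5},
    {"xyz":[0,0,0],"rotation":[0,0,0],"gripper":0.5},
  ],
)

```text
time_s: 2.3
position: [0.5906, 0.0169, 0.201]
tool_rot: [-1.571, -0.001, -0.438]
contact_force: [0.1, 0.3, -0.6]
gripper_width: 0.5
```

```bash
python3 -c "
from h import *
to([.5906,.0211,.118],-24.6)"
```

```text
t 2.3 pos [0.5906 0.0169 0.201 ] rpy [-9.00e+01 -6.00e-02 -2.51e+01] w 0.499856277273828
shift mm [-1.8 82.9  3.8] rotvec [-0.     -0.0088  0.0011]
F [ 0.09  0.29 -0.58] T [0.025 0.045 0.011]
```

Call:
drive_tool(
  targets=[
    {"xyz":[-1.8,20,3.8],"rotation":[0,-0.009,0],"gripper":0.5},
    {"xyz":[-1.8,40,3.8],"rotation":[0,-0.009,0],"gripper":0.5},
    {"xyz":[-1.8,55,3.8],"rotation":[0,-0.009,0],"gripper":0.5},
    {"xyz":[-1.8,70,3.8],"rotation":[0,-0.009,0],"gripper":0.5},
    {"xyz":[-1.8,76,3.8],"rotation":[0,-0.009,0],"gripper":0.5},
    {"xyz":[-1.8,82,3.8],"rotation":[0,-0.009,0],"gripper":0.5},
    {"xyz":[-1.8,82,3.8],"rotation":[0,-0.009,0],"gripper":0.5},
    {"xyz":[-1.8,82,3.8],"rotation":[0,-0.009,0],"gripper":0.5},
  ],
)

```text
time_s: 3.1
position: [0.5908, 0.0219, 0.1188]
tool_rot: [-1.57, -0.001, -0.428]
contact_force: [-0.5, 1.4, -0.0]
gripper_width: 0.499
```

```bash
python3 -c "
from h import *
to([.5906,.0211,.118],-24.6)
from station import arm
for n,(x0,y0,x1,y1) in dict(top=(245,140,375,242),side=(270,130,400,230)).items():
    c=arm.capture(n);pickle.dump(c,open(n+'1.pkl','wb'));cv2.imwrite('pics/'+n+'2.png',cv2.resize(c['image'][y0:y1,x0:x1,::-1],None,fx=6,fy=6,interpolation=cv2.INTER_CUBIC))
"
```

```text
t 3.1 pos [0.5908 0.0219 0.1188] rpy [-8.996e+01 -5.000e-02 -2.451e+01] w 0.4988754816497817
shift mm [ 0.1  0.8 -0.8] rotvec [-0.0008  0.0016  0.0008]
F [-0.48  1.35 -0.03] T [ 0.05  -0.023 -0.01 ]
```

View pics/side2.png

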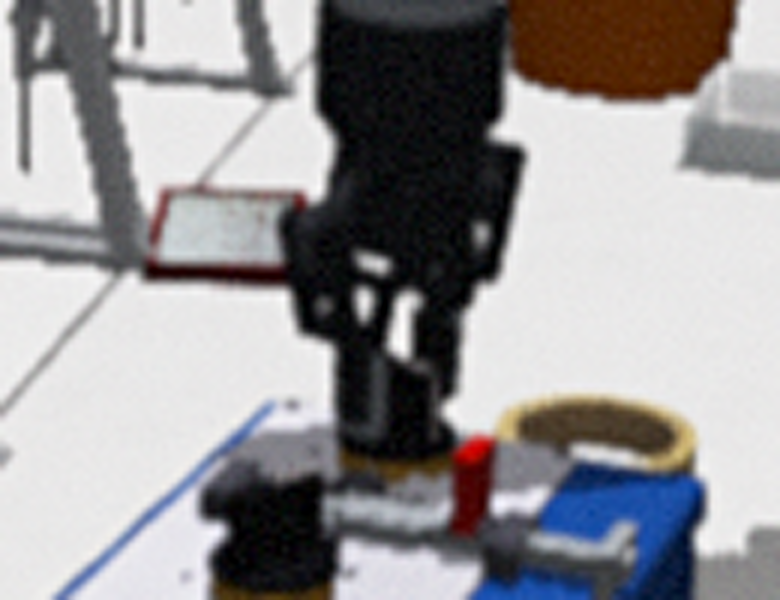

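The fingers straddle the right knob (around crop pixel 390,400). Closing gently.

Call:
drive_tool(
  targets=[
    {"xyz":[0,0,0],"rotation":[0,0,0],"gripper":0.2},
    {"xyz":[0,0,0],"rotation":[0,0,0],"gripper":0.18},
    {"xyz":[0,0,0],"rotation":[0,0,0],"gripper":0.16},
    {"xyz":[0,0,0],"rotation":[0,0,0],"gripper":0.13},
    {"xyz":[0,0,0],"rotation":[0,0,0],"gripper":0.1},
    {"xyz":[0,0,0],"rotation":[0,0,0],"gripper":0.1},
    {"xyz":[0,0,0],"rotation":[0,0,0],"gripper":0.1},
  ],
  force=20,
)

```text
time_s: 3.9
position: [0.5906, 0.0215, 0.1187]
tool_rot: [-1.571, -0.001, -0.428]
contact_force: [-0.4, -1.2, 3.6]
gripper_width: 0.138
```

```bash
python3 -c "
from h import *
to([.5906,.0211,.118],-24.6)"
```

```text
t 3.9 pos [0.5906 0.0215 0.1187] rpy [-9.000e+01 -3.000e-02 -2.452e+01] w 0.13823487596852246
shift mm [ 0.2  0.7 -0.4] rotvec [0.0001 0.0014 0.0006]
F [-0.4  -1.17  3.61] T [-0.171  0.123 -0.028]
```

Call:
drive_tool(
  targets=[
    {"xyz":[0,0,0],"rotation":[0,0.03,0],"gripper":0.1},
    {"xyz":[0,0,0],"rotation":[0,0.06,0],"gripper":0.1},
    {"xyz":[0,0,0],"rotation":[0,0.09,0],"gripper":0.1},
    {"xyz":[0,0,0],"rotation":[0,0.12,0],"gripper":0.1},
    {"xyz":[0,0,0],"rotation":[0,0.15,0],"gripper":0.1},
    {"xyz":[0,0,0],"rotation":[0,0.18,0],"gripper":0.1},
    {"xyz":[0,0,0],"rotation":[0,0.21,0],"gripper":0.1},
    {"xyz":[0,0,0],"rotation":[0,0.24,0],"gripper":0.1},
  ],
)

```text
time_s: 4.7
position: [0.5907, 0.0216, 0.1186]
tool_rot: [-1.57, -0.001, -0.67]
contact_force: [-0.2, -1.7, 4.9]
gripper_width: 0.134
```

```bash
cat > s.py <<'E'
from h import *
from station import arm
s=arm.sense();print('t %.1f'%s['time_s'],'yaw %.4f'%s['tool_rot'][2],'pos',s['position'].round(4),'F',s['contact_force'].round(1),'T',s['wrist_torque'].round(3),'w %.3f'%s['gripper_width'])
E
python3 s.py
```

```text
t 4.7 yaw -0.6703 pos [0.5907 0.0216 0.1186] F [-0.2 -1.7  4.9] T [-0.244  0.16  -0.005] w 0.134
```

Call:
drive_tool(
  targets=[
    {"xyz":[0,0,0],"rotation":[0,0.02,0],"gripper":0.1},
    {"xyz":[0,0,0],"rotation":[0,0.04,0],"gripper":0.1},
    {"xyz":[0,0,0],"rotation":[0,0.06,0],"gripper":0.1},
  ],
)

```text
time_s: 5.0
position: [0.5907, 0.0217, 0.1186]
tool_rot: [-1.57, -0.001, -0.73]
contact_force: [0.1, -0.8, 4.8]
gripper_width: 0.137
```

```bash
python3 s.py
```

```text
t 5.0 yaw -0.7296 pos [0.5907 0.0217 0.1186] F [ 0.1 -0.8  4.8] T [-0.278  0.073  0.032] w 0.137
```

Call:
drive_tool(
  targets=[
    {"xyz":[0,0,0],"rotation":[0,0.015,0],"gripper":0.1},
    {"xyz":[0,0,0],"rotation":[0,0.03,0],"gripper":0.1},
  ],
)

```text
time_s: 5.2
position: [0.5907, 0.0217, 0.1186]
tool_rot: [-1.57, -0.001, -0.759]
contact_force: [-1.3, -2.2, 5.1]
gripper_width: 0.135
```

```bash
python3 s.py; python3 -c "
from h import *
from station import arm
for n,(x0,y0,x1,y1) in dict(top=(245,140,375,242),side=(270,130,400,230)).items():
    c=arm.capture(n);cv2.imwrite('pics/'+n+'3.png',cv2.resize(c['image'][y0:y1,x0:x1,::-1],None,fx=6,fy=6,interpolation=cv2.INTER_CUBIC))
"
```

```text
t 5.2 yaw -0.7595 pos [0.5907 0.0217 0.1186] F [-1.3 -2.2  5.1] T [-0.229  0.117  0.021] w 0.135
```

View pics/side3.png

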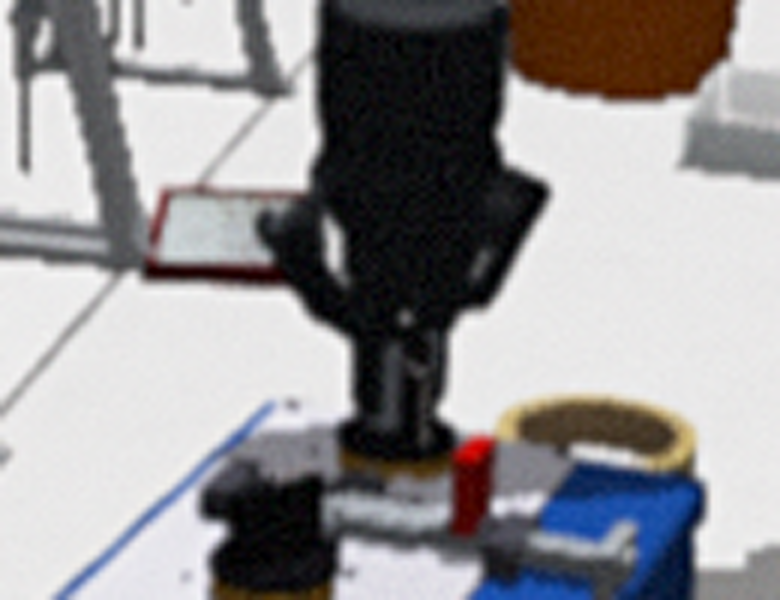

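Call:
drive_tool(
  targets=[
    {"xyz":[0,0,0],"rotation":[0,0.015,0],"gripper":0.1},
    {"xyz":[0,0,0],"rotation":[0,0.03,0],"gripper":0.1},
  ],
)

```text
time_s: 5.5
position: [0.5907, 0.0217, 0.1186]
tool_rot: [-1.57, -0.001, -0.789]
contact_force: [-0.8, -0.8, 5.2]
gripper_width: 0.138
```

```bash
python3 s.py
```

```text
t 5.5 yaw -0.7890 pos [0.5907 0.0217 0.1186] F [-0.8 -0.8  5.2] T [-0.285  0.127  0.049] w 0.138
```

Call:
drive_tool(
  targets=[
    {"xyz":[0,0,0],"rotation":[0,0.015,0],"gripper":0.1},
    {"xyz":[0,0,0],"rotation":[0,0.03,0],"gripper":0.1},
  ],
)

```text
time_s: 5.7
position: [0.5907, 0.0218, 0.1186]
tool_rot: [-1.57, -0.001, -0.819]
contact_force: [-0.9, -1.0, 5.2]
gripper_width: 0.138
```

```bash
python3 s.py
```

```text
t 5.7 yaw -0.8190 pos [0.5907 0.0218 0.1186] F [-0.9 -1.   5.2] T [-0.166  0.102  0.032] w 0.138
```

Call:
drive_tool(
  targets=[
    {"xyz":[0,0,0],"rotation":[0,0.015,0],"gripper":0.1},
    {"xyz":[0,0,0],"rotation":[0,0.03,0],"gripper":0.1},
  ],
)

```text
time_s: 5.9
position: [0.5907, 0.0217, 0.1186]
tool_rot: [-1.57, -0.001, -0.849]
contact_force: [-0.1, -0.8, 4.6]
gripper_width: 0.135
```

```bash
python3 s.py
```

```text
t 5.9 yaw -0.8490 pos [0.5907 0.0217 0.1186] F [-0.1 -0.8  4.6] T [-0.275  0.129  0.024] w 0.135
```

Call:
drive_tool(
  targets=[
    {"xyz":[0,0,0],"rotation":[0,0.015,0],"gripper":0.1},
    {"xyz":[0,0,0],"rotation":[0,0.03,0],"gripper":0.1},
  ],
)

```text
time_s: 6.1
position: [0.5907, 0.0218, 0.1186]
tool_rot: [-1.57, -0.001, -0.879]
contact_force: [-0.1, -1.2, 4.6]
gripper_width: 0.136
```

```bash
python3 s.py
```

```text
t 6.1 yaw -0.8790 pos [0.5907 0.0218 0.1186] F [-0.1 -1.2  4.6] T [-0.227  0.095  0.012] w 0.136
```

Call:
drive_tool(
  targets=[
    {"xyz":[0,0,0],"rotation":[0,0.015,0],"gripper":0.1},
    {"xyz":[0,0,0],"rotation":[0,0.03,0],"gripper":0.1},
  ],
)

```text
time_s: 6.3
position: [0.5908, 0.0218, 0.1186]
tool_rot: [-1.57, -0.001, -0.909]
contact_force: [-0.3, -0.9, 5.3]
gripper_width: 0.141
```

```bash
python3 s.py
```

```text
t 6.3 yaw -0.9090 pos [0.5908 0.0218 0.1186] F [-0.3 -0.9  5.3] T [-0.308  0.104 -0.032] w 0.141
```

Call:
drive_tool(
  targets=[
    {"xyz":[0,0,0],"rotation":[0,0.015,0],"gripper":0.1},
  ],
)

```text
time_s: 6.4
position: [0.5908, 0.0218, 0.1186]
tool_rot: [-1.57, -0.0, -0.924]
contact_force: [-0.4, -1.1, 4.9]
gripper_width: 0.139
```

```bash
python3 s.py
```

```text
t 6.4 yaw -0.9240 pos [0.5908 0.0218 0.1186] F [-0.4 -1.1  4.9] T [-0.219  0.129 -0.053] w 0.139
```

Call:
drive_tool(
  targets=[
    {"xyz":[0,0,0],"rotation":[0,0.015,0],"gripper":0.1},
  ],
)

```text
time_s: 6.5
position: [0.5908, 0.0218, 0.1186]
tool_rot: [-1.57, -0.0, -0.939]
contact_force: [-0.3, -1.2, 5.1]
gripper_width: 0.136
```

```bash
python3 s.py
```

```text
t 6.5 yaw -0.9391 pos [0.5908 0.0218 0.1186] F [-0.3 -1.2  5.1] T [-0.206  0.106  0.097] w 0.136
```

Call:
drive_tool(
  targets=[
    {"xyz":[0,0,0],"rotation":[0,0.008,0],"gripper":0.1},
  ],
)

```text
time_s: 6.6
position: [0.5908, 0.0218, 0.1186]
tool_rot: [-1.57, -0.001, -0.947]
contact_force: [0.4, -0.4, 5.1]
gripper_width: 0.134
```

```bash
python3 s.py
```

```text
t 6.6 yaw -0.9469 pos [0.5908 0.0218 0.1186] F [ 0.4 -0.4  5.1] T [-0.247  0.063  0.093] w 0.134
```

Call:
drive_tool(
  targets=[
    {"xyz":[0,0,0],"rotation":[0,0.008,0],"gripper":0.1},
  ],
)

```text
time_s: 6.7
position: [0.5908, 0.0218, 0.1186]
tool_rot: [-1.57, -0.001, -0.955]
contact_force: [-0.8, -0.9, 4.6]
gripper_width: 0.143
```

```bash
python3 s.py
```

```text
t 6.7 yaw -0.9547 pos [0.5908 0.0218 0.1186] F [-0.8 -0.9  4.6] T [-0.216  0.11  -0.003] w 0.143
```

Call:
drive_tool(
  targets=[
    {"xyz":[0,0,0],"rotation":[0,0.008,0],"gripper":0.1},
  ],
)

```text
time_s: 6.8
position: [0.5908, 0.0218, 0.1186]
tool_rot: [-1.57, -0.0, -0.963]
contact_force: [-0.0, -1.0, 4.4]
gripper_width: 0.134
```

```bash
python3 s.py
```

```text
t 6.8 yaw -0.9628 pos [0.5908 0.0218 0.1186] F [-0.  -1.   4.4] T [-0.22   0.062 -0.024] w 0.134
```

Call:
drive_tool(
  targets=[
    {"xyz":[0,0,0],"rotation":[0,0.008,0],"gripper":0.1},
  ],
)

```text
time_s: 6.9
position: [0.5908, 0.0218, 0.1186]
tool_rot: [-1.57, -0.0, -0.971]
contact_force: [-0.2, -0.4, 4.9]
gripper_width: 0.133
```

```bash
python3 s.py
```

```text
t 6.9 yaw -0.9707 pos [0.5908 0.0218 0.1186] F [-0.2 -0.4  4.9] T [-0.188  0.107  0.023] w 0.133
```

Call:
drive_tool(
  targets=[
    {"xyz":[0,0,0],"rotation":[0,0.01,0],"gripper":0.1},
    {"xyz":[0,0,0],"rotation":[0,0.02,0],"gripper":0.1},
  ],
)

```text
time_s: 7.1
position: [0.5908, 0.0218, 0.1186]
tool_rot: [-1.57, -0.0, -0.991]
contact_force: [-1.0, -1.4, 5.7]
gripper_width: 0.136
```

```bash
python3 s.py
```

```text
t 7.1 yaw -0.9908 pos [0.5908 0.0218 0.1186] F [-1.  -1.4  5.7] T [-0.224  0.127  0.042] w 0.136
```

Call:
drive_tool(
  targets=[
    {"xyz":[0,0,0],"rotation":[0,0.01,0],"gripper":0.1},
    {"xyz":[0,0,0],"rotation":[0,0.02,0],"gripper":0.1},
  ],
)

```text
time_s: 7.3
position: [0.5908, 0.0219, 0.1186]
tool_rot: [-1.57, -0.0, -1.011]
contact_force: [-0.4, -1.8, 5.0]
gripper_width: 0.132
```

```bash
python3 s.py
```

```text
t 7.3 yaw -1.0108 pos [0.5908 0.0219 0.1186] F [-0.4 -1.8  5. ] T [-0.223  0.085  0.002] w 0.132
```

Call:
drive_tool(
  targets=[
    {"xyz":[0,0,0],"rotation":[0,0.01,0],"gripper":0.1},
    {"xyz":[0,0,0],"rotation":[0,0.02,0],"gripper":0.1},
  ],
)

```text
time_s: 7.5
position: [0.5908, 0.0218, 0.1186]
tool_rot: [-1.57, -0.0, -1.031]
contact_force: [0.5, -0.4, 5.9]
gripper_width: 0.136
```

```bash
python3 s.py
```

```text
t 7.5 yaw -1.0307 pos [0.5908 0.0218 0.1186] F [ 0.5 -0.4  5.9] T [-0.204  0.109  0.043] w 0.136
```

Call:
drive_tool(
  targets=[
    {"xyz":[0,0,0],"rotation":[0,0.01,0],"gripper":0.1},
    {"xyz":[0,0,0],"rotation":[0,0.02,0],"gripper":0.1},
  ],
)

```text
time_s: 7.7
position: [0.5909, 0.0218, 0.1186]
tool_rot: [-1.57, -0.0, -1.051]
contact_force: [-0.3, -2.4, 5.1]
gripper_width: 0.138
```

```bash
python3 s.py
```

```text
t 7.7 yaw -1.0508 pos [0.5909 0.0218 0.1186] F [-0.3 -2.4  5.1] T [-0.247  0.09   0.027] w 0.138
```

Call:
drive_tool(
  targets=[
    {"xyz":[0,0,0],"rotation":[0,0.01,0],"gripper":0.1},
    {"xyz":[0,0,0],"rotation":[0,0.02,0],"gripper":0.1},
  ],
)

```text
time_s: 7.9
position: [0.5909, 0.0218, 0.1187]
tool_rot: [-1.57, -0.0, -1.071]
contact_force: [1.1, -0.6, 5.3]
gripper_width: 0.14
```

```bash
python3 s.py
```

```text
t 7.9 yaw -1.0708 pos [0.5909 0.0218 0.1187] F [ 1.1 -0.6  5.3] T [-0.21   0.048  0.03 ] w 0.140
```

Call:
drive_tool(
  targets=[
    {"xyz":[0,0,0],"rotation":[0,0.01,0],"gripper":0.1},
    {"xyz":[0,0,0],"rotation":[0,0.02,0],"gripper":0.1},
  ],
)

```text
time_s: 8.1
position: [0.5909, 0.0218, 0.1186]
tool_rot: [-1.57, -0.0, -1.091]
contact_force: [-0.0, -1.0, 4.6]
gripper_width: 0.135
```

```bash
python3 s.py
```

```text
t 8.1 yaw -1.0908 pos [0.5909 0.0218 0.1186] F [-0.  -1.   4.6] T [-0.187  0.073 -0.003] w 0.135
```

Call:
drive_tool(
  targets=[
    {"xyz":[0,0,0],"rotation":[0,0.01,0],"gripper":0.1},
    {"xyz":[0,0,0],"rotation":[0,0.02,0],"gripper":0.1},
  ],
)

```text
time_s: 8.3
position: [0.5909, 0.0219, 0.1186]
tool_rot: [-1.57, -0.0, -1.111]
contact_force: [-0.4, -0.8, 4.5]
gripper_width: 0.139
```

```bash
python3 s.py
```

```text
t 8.3 yaw -1.1107 pos [0.5909 0.0219 0.1186] F [-0.4 -0.8  4.5] T [-0.177  0.026  0.02 ] w 0.139
```

Call:
drive_tool(
  targets=[
    {"xyz":[0,0,0],"rotation":[0,0.01,0],"gripper":0.1},
    {"xyz":[0,0,0],"rotation":[0,0.02,0],"gripper":0.1},
  ],
)

```text
time_s: 8.5
position: [0.5909, 0.0219, 0.1186]
tool_rot: [-1.569, -0.0, -1.131]
contact_force: [0.3, -0.9, 5.0]
gripper_width: 0.136
```

```bash
python3 s.py
```

```text
t 8.5 yaw -1.1307 pos [0.5909 0.0219 0.1186] F [ 0.3 -0.9  5. ] T [-0.248  0.028 -0.051] w 0.136
```

Call:
drive_tool(
  targets=[
    {"xyz":[0,0,0],"rotation":[0,0.01,0],"gripper":0.1},
  ],
)

```text
time_s: 8.6
position: [0.5909, 0.0219, 0.1186]
tool_rot: [-1.57, -0.0, -1.141]
contact_force: [-0.7, -1.6, 5.0]
gripper_width: 0.141
```

```bash
python3 s.py
```

```text
t 8.6 yaw -1.1408 pos [0.5909 0.0219 0.1186] F [-0.7 -1.6  5. ] T [-0.201  0.035  0.047] w 0.141
```

Call:
drive_tool(
  targets=[
    {"xyz":[0,0,0],"rotation":[0,0.01,0],"gripper":0.1},
    {"xyz":[0,0,0],"rotation":[0,0.02,0],"gripper":0.1},
  ],
)

```text
time_s: 8.8
position: [0.5909, 0.0219, 0.1186]
tool_rot: [-1.569, -0.0, -1.161]
contact_force: [1.0, -1.0, 3.9]
gripper_width: 0.138
```

```bash
python3 s.py
```

```text
t 8.8 yaw -1.1608 pos [0.5909 0.0219 0.1186] F [ 1.  -1.   3.9] T [-0.193  0.016  0.017] w 0.138
```

Call:
drive_tool(
  targets=[
    {"xyz":[0,0,0],"rotation":[0,0.01,0],"gripper":0.1},
    {"xyz":[0,0,0],"rotation":[0,0.02,0],"gripper":0.1},
  ],
)

```text
time_s: 9.0
position: [0.5909, 0.0219, 0.1186]
tool_rot: [-1.569, -0.0, -1.181]
contact_force: [-0.1, -0.0, 4.5]
gripper_width: 0.136
```

```bash
python3 s.py
```

```text
t 9.0 yaw -1.1808 pos [0.5909 0.0219 0.1186] F [-0.1 -0.   4.5] T [-0.111  0.037 -0.005] w 0.136
```

Call:
drive_tool(
  targets=[
    {"xyz":[0,0,0],"rotation":[0,0.01,0],"gripper":0.1},
    {"xyz":[0,0,0],"rotation":[0,0.02,0],"gripper":0.1},
  ],
)

```text
time_s: 9.2
position: [0.591, 0.0219, 0.1187]
tool_rot: [-1.569, -0.0, -1.201]
contact_force: [-0.4, -0.5, 4.7]
gripper_width: 0.134
```

```bash
python3 s.py
```

```text
t 9.2 yaw -1.2008 pos [0.591  0.0219 0.1187] F [-0.4 -0.5  4.7] T [-0.183  0.024 -0.024] w 0.134
```

```bash
sed -i "s/'w %.3f'/'j7 %.3f'%s['joint_efforts'][6],'w %.3f'/" s.py; python3 s.py
```

```text
t 9.2 yaw -1.2008 pos [0.591  0.0219 0.1187] F [-0.4 -0.5  4.7] T [-0.183  0.024 -0.024] j7 0.055 w 0.134
```

Call:
drive_tool(
  targets=[
    {"xyz":[0,0,0],"rotation":[0,0.01,0],"gripper":0.1},
    {"xyz":[0,0,0],"rotation":[0,0.02,0],"gripper":0.1},
  ],
)

```text
time_s: 9.4
position: [0.591, 0.0219, 0.1187]
tool_rot: [-1.569, -0.0, -1.221]
contact_force: [0.3, -0.8, 5.0]
gripper_width: 0.132
```

```bash
python3 s.py
```

```text
t 9.4 yaw -1.2208 pos [0.591  0.0219 0.1187] F [ 0.3 -0.8  5. ] T [-0.236  0.037  0.02 ] j7 0.045 w 0.132
```

Call:
drive_tool(
  targets=[
    {"xyz":[0,0,0],"rotation":[0,0.01,0],"gripper":0.1},
    {"xyz":[0,0,0],"rotation":[0,0.02,0],"gripper":0.1},
  ],
)

```text
time_s: 9.6
position: [0.591, 0.0219, 0.1186]
tool_rot: [-1.569, -0.0, -1.241]
contact_force: [-0.4, -0.6, 5.4]
gripper_width: 0.137
```

```bash
python3 s.py
```

```text
t 9.6 yaw -1.2407 pos [0.591  0.0219 0.1186] F [-0.4 -0.6  5.4] T [-0.177 -0.033  0.087] j7 0.030 w 0.137
```

Call:
drive_tool(
  targets=[
    {"xyz":[0,0,0],"rotation":[0,0.01,0],"gripper":0.1},
    {"xyz":[0,0,0],"rotation":[0,0.02,0],"gripper":0.1},
  ],
)

```text
time_s: 9.8
position: [0.591, 0.0219, 0.1186]
tool_rot: [-1.569, -0.0, -1.261]
contact_force: [0.2, -0.6, 5.0]
gripper_width: 0.137
```

```bash
python3 s.py
```

```text
t 9.8 yaw -1.2606 pos [0.591  0.0219 0.1186] F [ 0.2 -0.6  5. ] T [-0.199 -0.042  0.016] j7 0.030 w 0.137
```

Call:
drive_tool(
  targets=[
    {"xyz":[0,0,0],"rotation":[0,0.01,0],"gripper":0.1},
    {"xyz":[0,0,0],"rotation":[0,0.02,0],"gripper":0.1},
  ],
)

```text
time_s: 10.0
position: [0.591, 0.0219, 0.1186]
tool_rot: [-1.569, -0.0, -1.281]
contact_force: [-0.5, -0.4, 4.3]
gripper_width: 0.139
```

```bash
python3 s.py
```

```text
t 10.0 yaw -1.2807 pos [0.591  0.0219 0.1186] F [-0.5 -0.4  4.3] T [-0.178 -0.048  0.076] j7 0.030 w 0.139
```

Call:
drive_tool(
  targets=[
    {"xyz":[0,0,0],"rotation":[0,0.01,0],"gripper":0.1},
    {"xyz":[0,0,0],"rotation":[0,0.02,0],"gripper":0.1},
  ],
)

```text
time_s: 10.2
position: [0.591, 0.0219, 0.1186]
tool_rot: [-1.569, -0.0, -1.301]
contact_force: [0.8, -0.8, 5.4]
gripper_width: 0.135
```

```bash
python3 s.py
```

```text
t 10.2 yaw -1.3006 pos [0.591  0.0219 0.1186] F [ 0.8 -0.8  5.4] T [-0.152 -0.035 -0.012] j7 0.030 w 0.135
```

Call:
drive_tool(
  targets=[
    {"xyz":[0,0,0],"rotation":[0,0.01,0],"gripper":0.1},
    {"xyz":[0,0,0],"rotation":[0,0.02,0],"gripper":0.1},
  ],
)

```text
time_s: 10.4
position: [0.591, 0.0219, 0.1186]
tool_rot: [-1.569, 0.0, -1.321]
contact_force: [0.5, -0.5, 5.8]
gripper_width: 0.142
```

```bash
python3 s.py
```

```text
t 10.4 yaw -1.3207 pos [0.591  0.0219 0.1186] F [ 0.5 -0.5  5.8] T [-0.13  -0.128  0.009] j7 0.030 w 0.142
```

Call:
drive_tool(
  targets=[
    {"xyz":[0,0,0],"rotation":[0,0.01,0],"gripper":0.1},
    {"xyz":[0,0,0],"rotation":[0,0.02,0],"gripper":0.1},
  ],
)

```text
time_s: 10.6
position: [0.591, 0.0219, 0.1187]
tool_rot: [-1.569, 0.0, -1.34]
contact_force: [0.9, -0.5, 5.6]
gripper_width: 0.138
```

```bash
python3 s.py
```

```text
t 10.6 yaw -1.3404 pos [0.591  0.0219 0.1187] F [ 0.9 -0.5  5.6] T [-0.19  -0.017  0.1  ] j7 -0.023 w 0.138
```

Call:
drive_tool(
  targets=[
    {"xyz":[0,0,0],"rotation":[0,0.01,0],"gripper":0.1},
  ],
)

```text
time_s: 10.7
position: [0.591, 0.0219, 0.1186]
tool_rot: [-1.569, -0.0, -1.35]
contact_force: [1.4, -0.1, 5.5]
gripper_width: 0.134
```

```bash
python3 s.py
```

```text
t 10.7 yaw -1.3501 pos [0.591  0.0219 0.1186] F [ 1.4 -0.1  5.5] T [-0.181 -0.121  0.12 ] j7 -0.070 w 0.134
```

Call:
drive_tool(
  targets=[
    {"xyz":[0,0,0],"rotation":[0,0.006,0],"gripper":0.1},
  ],
)

```text
time_s: 10.8
position: [0.591, 0.0219, 0.1186]
tool_rot: [-1.569, -0.0, -1.356]
contact_force: [0.8, -0.2, 6.0]
gripper_width: 0.141
```

```bash
python3 s.py
```

```text
t 10.8 yaw -1.3558 pos [0.591  0.0219 0.1186] F [ 0.8 -0.2  6. ] T [-0.202 -0.075  0.102] j7 -0.127 w 0.141
```

Call:
drive_tool(
  targets=[
    {"xyz":[0,0,0],"rotation":[0,0.006,0],"gripper":0.1},
  ],
)

```text
time_s: 10.9
position: [0.591, 0.022, 0.1186]
tool_rot: [-1.569, -0.0, -1.362]
contact_force: [-0.4, -1.7, 5.7]
gripper_width: 0.136
```

```bash
python3 s.py
```

```text
t 10.9 yaw -1.3615 pos [0.591  0.022  0.1186] F [-0.4 -1.7  5.7] T [-0.225 -0.087  0.157] j7 -0.132 w 0.136
```

Call:
drive_tool(
  targets=[
    {"xyz":[0,0,0],"rotation":[0,0.006,0],"gripper":0.1},
  ],
)

```text
time_s: 11.0
position: [0.591, 0.022, 0.1186]
tool_rot: [-1.569, -0.0, -1.367]
contact_force: [-0.2, -0.5, 4.9]
gripper_width: 0.141
```

```bash
python3 s.py
```

```text
t 11.0 yaw -1.3672 pos [0.591  0.022  0.1186] F [-0.2 -0.5  4.9] T [-0.13  -0.068  0.204] j7 -0.178 w 0.141
```

Call:
drive_tool(
  targets=[
    {"xyz":[0,0,0],"rotation":[0,-0.01,0],"gripper":0.1},
    {"xyz":[0,0,0],"rotation":[0,-0.02,0],"gripper":0.1},
    {"xyz":[0,0,0],"rotation":[0,-0.03,0],"gripper":0.1},
  ],
)

```text
time_s: 11.3
position: [0.591, 0.022, 0.1186]
tool_rot: [-1.569, 0.0, -1.337]
contact_force: [0.8, -0.6, 5.0]
gripper_width: 0.139
```

```bash
python3 s.py
```

```text
t 11.3 yaw -1.3374 pos [0.591  0.022  0.1186] F [ 0.8 -0.6  5. ] T [-0.175 -0.12  -0.065] j7 -0.060 w 0.139
```

Call:
drive_tool(
  targets=[
    {"xyz":[0,0,0],"rotation":[0,-0.01,0],"gripper":0.1},
    {"xyz":[0,0,0],"rotation":[0,-0.02,0],"gripper":0.1},
    {"xyz":[0,0,0],"rotation":[0,-0.03,0],"gripper":0.1},
  ],
)

```text
time_s: 11.6
position: [0.591, 0.0219, 0.1186]
tool_rot: [-1.569, 0.0, -1.308]
contact_force: [0.7, -0.5, 5.0]
gripper_width: 0.14
```

```bash
python3 s.py
```

```text
t 11.6 yaw -1.3077 pos [0.591  0.0219 0.1186] F [ 0.7 -0.5  5. ] T [-0.134 -0.103 -0.034] j7 -0.030 w 0.140
```

Call:
drive_tool(
  targets=[
    {"xyz":[0,0,0],"rotation":[0,-0.01,0],"gripper":0.1},
    {"xyz":[0,0,0],"rotation":[0,-0.02,0],"gripper":0.1},
    {"xyz":[0,0,0],"rotation":[0,-0.03,0],"gripper":0.1},
  ],
)

```text
time_s: 11.9
position: [0.591, 0.0219, 0.1186]
tool_rot: [-1.569, 0.0, -1.278]
contact_force: [0.4, -0.7, 5.1]
gripper_width: 0.136
```

```bash
python3 s.py
```

```text
t 11.9 yaw -1.2777 pos [0.591  0.0219 0.1186] F [ 0.4 -0.7  5.1] T [-0.099 -0.123 -0.027] j7 -0.030 w 0.136
```

Call:
drive_tool(
  targets=[
    {"xyz":[0,0,0],"rotation":[0,-0.01,0],"gripper":0.1},
  ],
)

```text
time_s: 12.0
position: [0.591, 0.0219, 0.1186]
tool_rot: [-1.569, 0.0, -1.268]
contact_force: [1.1, -0.3, 4.9]
gripper_width: 0.136
```

```bash
python3 s.py
```

```text
t 12.0 yaw -1.2677 pos [0.591  0.0219 0.1186] F [ 1.1 -0.3  4.9] T [-0.119 -0.11  -0.024] j7 -0.030 w 0.136
```

Call:
drive_tool(
  targets=[
    {"xyz":[0,0,0],"rotation":[0,-0.01,0],"gripper":0.1},
  ],
)

```text
time_s: 12.1
position: [0.5909, 0.0219, 0.1186]
tool_rot: [-1.569, 0.0, -1.258]
contact_force: [0.6, -0.0, 4.4]
gripper_width: 0.135
```

```bash
python3 s.py
```

```text
t 12.1 yaw -1.2577 pos [0.5909 0.0219 0.1186] F [ 0.6 -0.   4.4] T [-0.052 -0.115 -0.045] j7 -0.030 w 0.135
```

Call:
drive_tool(
  targets=[
    {"xyz":[0,0,0],"rotation":[0,-0.01,0],"gripper":0.1},
  ],
)

```text
time_s: 12.2
position: [0.591, 0.0219, 0.1186]
tool_rot: [-1.569, 0.0, -1.248]
contact_force: [-0.4, -0.6, 4.3]
gripper_width: 0.137
```

```bash
python3 s.py
```

```text
t 12.2 yaw -1.2478 pos [0.591  0.0219 0.1186] F [-0.4 -0.6  4.3] T [-0.116 -0.105 -0.012] j7 -0.030 w 0.137
```

Call:
drive_tool(
  targets=[
    {"xyz":[0,0,0],"rotation":[0,-0.01,0],"gripper":0.1},
  ],
)

```text
time_s: 12.3
position: [0.591, 0.0219, 0.1186]
tool_rot: [-1.569, 0.0, -1.238]
contact_force: [1.2, -0.5, 5.1]
gripper_width: 0.136
```

```bash
python3 s.py
```

```text
t 12.3 yaw -1.2377 pos [0.591  0.0219 0.1186] F [ 1.2 -0.5  5.1] T [-0.122 -0.148  0.031] j7 -0.030 w 0.136
```

Call:
drive_tool(
  targets=[
    {"xyz":[0,0,0],"rotation":[0,-0.01,0],"gripper":0.1},
  ],
)

```text
time_s: 12.4
position: [0.5909, 0.0219, 0.1186]
tool_rot: [-1.569, 0.0, -1.228]
contact_force: [0.1, -0.7, 4.7]
gripper_width: 0.137
```

```bash
python3 s.py
```

```text
t 12.4 yaw -1.2277 pos [0.5909 0.0219 0.1186] F [ 0.1 -0.7  4.7] T [-0.143 -0.11   0.004] j7 -0.028 w 0.137
```

Call:
drive_tool(
  targets=[
    {"xyz":[0,0,0],"rotation":[0,-0.01,0],"gripper":0.1},
  ],
)

```text
time_s: 12.5
position: [0.5909, 0.022, 0.1186]
tool_rot: [-1.569, 0.0, -1.218]
contact_force: [0.3, -1.0, 5.5]
gripper_width: 0.135
```

```bash
python3 s.py; python3 -c "
from station import arm
print(arm.sense()['joint_pos'],arm.sense()['joint_efforts'])"
```

```text
t 12.5 yaw -1.2178 pos [0.5909 0.022  0.1186] F [ 0.3 -1.   5.5] T [-0.164 -0.139 -0.006] j7 0.001 w 0.135
[ 0.15877743  0.70421586 -0.37936413  1.73465298  0.35137368  0.76886587
 -0.04043769] [-4.65369914e-01 -4.19050956e+01 -4.03523013e+00 -1.09834993e+01
 -1.32461898e-01  4.94184997e-02  1.18019008e-03]
```

Call:
drive_tool(
  targets=[
    {"xyz":[0,0,0],"rotation":[0,-0.01,0],"gripper":0.1},
  ],
)

```text
time_s: 12.6
position: [0.591, 0.0219, 0.1186]
tool_rot: [-1.569, 0.0, -1.208]
contact_force: [0.2, -0.3, 5.0]
gripper_width: 0.134
```

```bash
python3 s.py; python3 -c "
from station import arm
print(arm.sense()['joint_pos'],arm.sense()['joint_efforts'])"
```

```text
t 12.6 yaw -1.2080 pos [0.591  0.0219 0.1186] F [ 0.2 -0.3  5. ] T [-0.127 -0.09  -0.121] j7 0.043 w 0.134
[ 0.16047396  0.70463356 -0.38207445  1.73456367  0.35384179  0.76951742
 -0.03282967] [ -0.49967688 -41.91520929  -4.09228876 -10.96453607  -0.10042563
   0.05291045   0.04330742]
```

Both stops felt, about 0.11 rad apart (motor and wrist torque agree), so the right pin has dropped. Centring, releasing, rising.

Call:
drive_tool(
  targets=[
    {"xyz":[0,0,0],"rotation":[0,0.03,0],"gripper":0.1},
    {"xyz":[0,0,0],"rotation":[0,0.06,0],"gripper":0.1},
    {"xyz":[0,0,0],"rotation":[0,0.072,0],"gripper":0.1},
    {"xyz":[0,0,0],"rotation":[0,0.072,0],"gripper":0.3},
    {"xyz":[0,0,0],"rotation":[0,0.072,0],"gripper":0.45},
    {"xyz":[0,0,0],"rotation":[0,0.072,0],"gripper":0.45},
    {"xyz":[0,-15,0],"rotation":[0,0.072,0],"gripper":0.45},
    {"xyz":[0,-35,0],"rotation":[0,0.072,0],"gripper":0.5},
    {"xyz":[0,-55,0],"rotation":[0,0.072,0],"gripper":0.5},
    {"xyz":[0,-55,0],"rotation":[0,0.072,0],"gripper":0.5},
    {"xyz":[0,-55,0],"rotation":[0,0.072,0],"gripper":0.5},
  ],
)

```text
time_s: 13.7
position: [0.5901, 0.0217, 0.173]
tool_rot: [-1.571, 0.0, -1.28]
contact_force: [-1.2, 0.3, 0.1]
gripper_width: 0.502
```

```bash
python3 s.py; python3 -c "
from h import *
to([.6094,.1504,.174],-128.5)"
```

```text
t 13.7 yaw -1.2797 pos [0.5901 0.0217 0.173 ] F [-1.2  0.3  0.1] T [-0.037 -0.01  -0.003] j7 0.003 w 0.502
t 13.7 pos [0.5901 0.0217 0.173 ] rpy [-9.003e+01  1.000e-02 -7.332e+01] w 0.5020578157336303
shift mm [-117.8   -1.    55.5] rotvec [5.00e-04 9.63e-01 1.00e-04]
F [-1.21  0.27  0.06] T [-0.037 -0.01  -0.003]
```

Call:
drive_tool(
  targets=[
    {"xyz":[-18,0,8],"rotation":[0,0.14,0],"gripper":0.5},
    {"xyz":[-36,0,17],"rotation":[0,0.28,0],"gripper":0.5},
    {"xyz":[-54,0,25],"rotation":[0,0.42,0],"gripper":0.5},
    {"xyz":[-72,0,33],"rotation":[0,0.56,0],"gripper":0.5},
    {"xyz":[-90,0,42],"rotation":[0,0.7,0],"gripper":0.5},
    {"xyz":[-108,0,50],"rotation":[0,0.84,0],"gripper":0.5},
    {"xyz":[-118,0,55.5],"rotation":[0,0.963,0],"gripper":0.5},
    {"xyz":[-118,0,55.5],"rotation":[0,0.963,0],"gripper":0.5},
    {"xyz":[-118,0,55.5],"rotation":[0,0.963,0],"gripper":0.5},
    {"xyz":[-118,0,55.5],"rotation":[0,0.963,0],"gripper":0.5},
  ],
)

```text
time_s: 14.7
position: [0.6094, 0.1488, 0.1726]
tool_rot: [-1.571, -0.002, -2.243]
contact_force: [1.1, -0.4, 0.4]
gripper_width: 0.502
```

```bash
python3 s.py; python3 -c "
from h import *
to([.6094,.1504,.118],-128.5)
from station import arm
for n,(x0,y0,x1,y1) in dict(top=(245,140,375,242),side=(270,130,400,230)).items():
    c=arm.capture(n);cv2.imwrite('pics/'+n+'4.png',cv2.resize(c['image'][y0:y1,x0:x1,::-1],None,fx=6,fy=6,interpolation=cv2.INTER_CUBIC))
"
```

```text
t 14.7 yaw -2.2429 pos [0.6094 0.1488 0.1726] F [ 1.1 -0.4  0.4] T [-0.009  0.05  -0.034] j7 0.009 w 0.502
t 14.7 pos [0.6094 0.1488 0.1726] rpy [-9.0010e+01 -1.2000e-01 -1.2851e+02] w 0.5018616143228122
shift mm [-1.3 54.6 -1. ] rotvec [ 0.0001 -0.0001  0.0021]
F [ 1.12 -0.37  0.42] T [-0.009  0.05  -0.034]
```

View pics/side4.png

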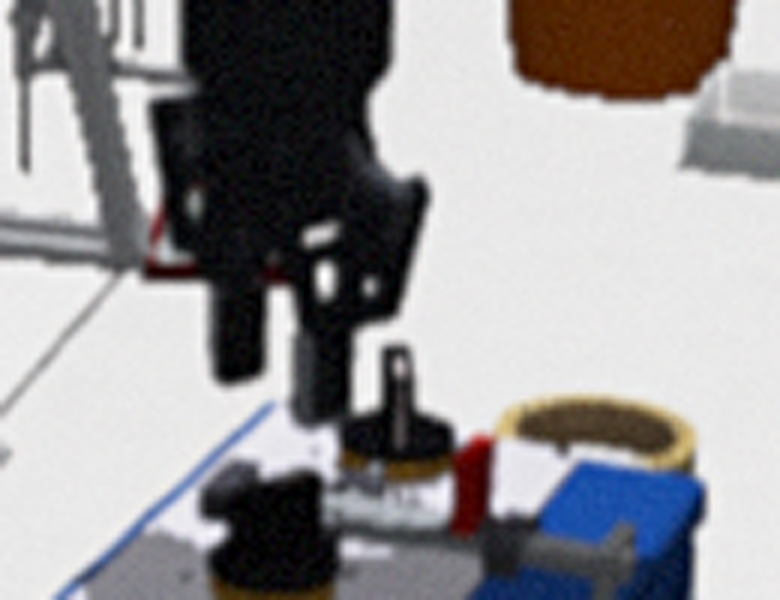

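View pics/top4.png

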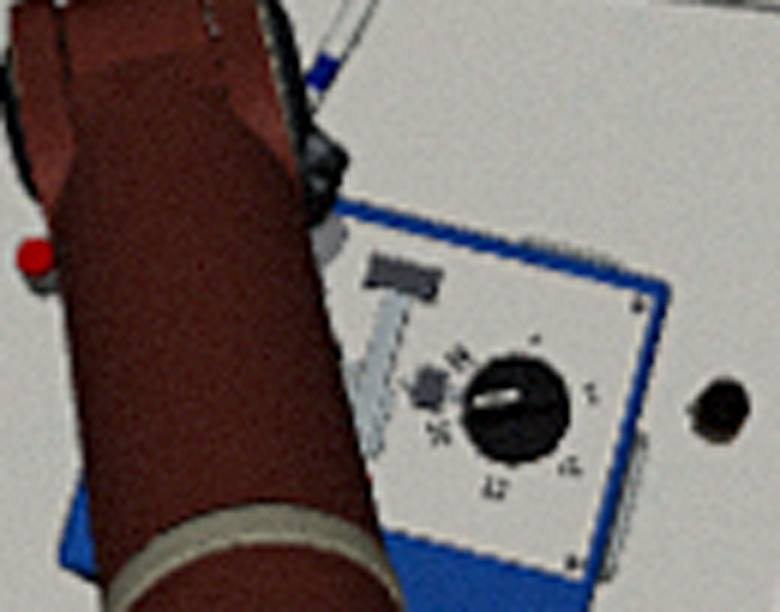

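Call:
drive_tool(
  targets=[
    {"xyz":[-1.3,10,-1],"rotation":[0,0,0.002],"gripper":0.5},
    {"xyz":[-1.3,22,-1],"rotation":[0,0,0.002],"gripper":0.5},
    {"xyz":[-1.3,34,-1],"rotation":[0,0,0.002],"gripper":0.5},
    {"xyz":[-1.3,44,-1],"rotation":[0,0,0.002],"gripper":0.5},
    {"xyz":[-1.3,50,-1],"rotation":[0,0,0.002],"gripper":0.5},
    {"xyz":[-1.3,54,-1],"rotation":[0,0,0.002],"gripper":0.5},
    {"xyz":[-1.3,54,-1],"rotation":[0,0,0.002],"gripper":0.4},
    {"xyz":[-1.3,54,-1],"rotation":[0,0,0.002],"gripper":0.3},
  ],
)

```text
time_s: 15.6
position: [0.61, 0.1524, 0.1196]
tool_rot: [-1.57, 0.003, -2.243]
contact_force: [0.8, -0.7, -0.5]
gripper_width: 0.304
```

```bash
python3 s.py; python3 -c "
from h import *
to([.6094,.1504,.118],-128.5)"
```

```text
t 15.6 yaw -2.2427 pos [0.61   0.1524 0.1196] F [ 0.8 -0.7 -0.5] T [ 0.045  0.048 -0.011] j7 -0.000 w 0.304
t 15.6 pos [0.61   0.1524 0.1196] rpy [ -89.98    0.15 -128.5 ] w 0.30377144734806405
shift mm [2.  1.6 0.8] rotvec [-0.0003  0.     -0.0026]
F [ 0.77 -0.7  -0.51] T [ 0.045  0.048 -0.011]
```

Call:
drive_tool(
  targets=[
    {"xyz":[2,1.2,0.8],"rotation":[0,0,-0.0026],"gripper":0.25},
    {"xyz":[2,1.2,0.8],"rotation":[0,0,-0.0026],"gripper":0.2},
    {"xyz":[2,1.2,0.8],"rotation":[0,0,-0.0026],"gripper":0.18},
    {"xyz":[2,1.2,0.8],"rotation":[0,0,-0.0026],"gripper":0.16},
    {"xyz":[2,1.2,0.8],"rotation":[0,0,-0.0026],"gripper":0.13},
    {"xyz":[2,1.2,0.8],"rotation":[0,0,-0.0026],"gripper":0.1},
    {"xyz":[2,1.2,0.8],"rotation":[0,0,-0.0026],"gripper":0.1},
    {"xyz":[2,1.2,0.8],"rotation":[0,0,-0.0026],"gripper":0.1},
  ],
  force=20,
)

```text
time_s: 16.4
position: [0.6097, 0.1498, 0.1185]
tool_rot: [-1.57, -0.0, -2.243]
contact_force: [0.7, -2.1, 1.1]
gripper_width: 0.132
```

```bash
python3 s.py; python3 -c "
from h import *
to([.6094,.1504,.118],-128.5)"
```

```text
t 16.4 yaw -2.2432 pos [0.6097 0.1498 0.1185] F [ 0.7 -2.1  1.1] T [-0.418 -0.241 -0.043] j7 0.017 w 0.132
t 16.4 pos [0.6097 0.1498 0.1185] rpy [ -89.93   -0.   -128.52] w 0.13182674950915924
shift mm [-0.3  0.5 -0.6] rotvec [-0.0013 -0.0004  0.0001]
F [ 0.65 -2.15  1.08] T [-0.418 -0.241 -0.043]
```

Call:
drive_tool(
  targets=[
    {"xyz":[0,0,0],"rotation":[0,-0.04,0],"gripper":0.1},
    {"xyz":[0,0,0],"rotation":[0,-0.08,0],"gripper":0.1},
    {"xyz":[0,0,0],"rotation":[0,-0.12,0],"gripper":0.1},
    {"xyz":[0,0,0],"rotation":[0,-0.16,0],"gripper":0.1},
    {"xyz":[0,0,0],"rotation":[0,-0.2,0],"gripper":0.1},
    {"xyz":[0,0,0],"rotation":[0,-0.24,0],"gripper":0.1},
    {"xyz":[0,0,0],"rotation":[0,-0.28,0],"gripper":0.1},
    {"xyz":[0,0,0],"rotation":[0,-0.32,0],"gripper":0.1},
    {"xyz":[0,0,0],"rotation":[0,-0.36,0],"gripper":0.1},
    {"xyz":[0,0,0],"rotation":[0,-0.4,0],"gripper":0.1},
    {"xyz":[0,0,0],"rotation":[0,-0.43,0],"gripper":0.1},
    {"xyz":[0,0,0],"rotation":[0,-0.46,0],"gripper":0.1},
  ],
)

```text
time_s: 17.6
position: [0.6098, 0.1497, 0.1185]
tool_rot: [-1.57, -0.001, -1.782]
contact_force: [1.7, -2.3, 2.6]
gripper_width: 0.136
```

```bash
python3 s.py
```

```text
t 17.6 yaw -1.7816 pos [0.6098 0.1497 0.1185] F [ 1.7 -2.3  2.6] T [-0.533 -0.423 -0.046] j7 -0.120 w 0.136
```

Call:
drive_tool(
  targets=[
    {"xyz":[0,0,0],"rotation":[0,-0.02,0],"gripper":0.1},
    {"xyz":[0,0,0],"rotation":[0,-0.04,0],"gripper":0.1},
    {"xyz":[0,0,0],"rotation":[0,-0.06,0],"gripper":0.1},
    {"xyz":[0,0,0],"rotation":[0,-0.08,0],"gripper":0.1},
  ],
)

```text
time_s: 18.0
position: [0.6098, 0.1498, 0.1185]
tool_rot: [-1.57, -0.001, -1.702]
contact_force: [2.8, -3.9, 3.7]
gripper_width: 0.133
```

```bash
python3 s.py; python3 -c "
from h import *
from station import arm
c=arm.capture('side');cv2.imwrite('pics/side5.png',cv2.resize(c['image'][130:230,270:400,::-1],None,fx=6,fy=6,interpolation=cv2.INTER_CUBIC))
"
```

```text
t 18.0 yaw -1.7016 pos [0.6098 0.1498 0.1185] F [ 2.8 -3.9  3.7] T [-0.813 -0.659 -0.041] j7 -0.060 w 0.133
```

View pics/side5.png

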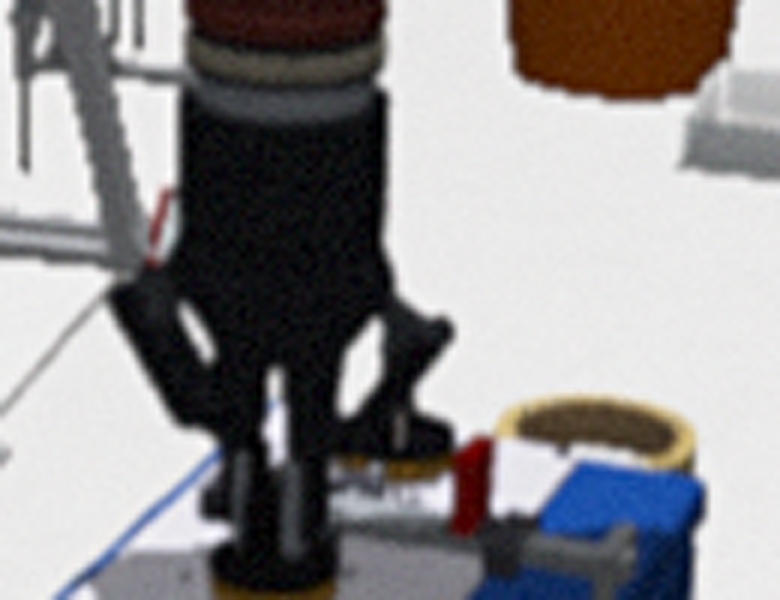

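Knob gripped and turning; the moment about x/y grows but forces stay small. Now slowly.

Call:
drive_tool(
  targets=[
    {"xyz":[0,0,0],"rotation":[0,-0.015,0],"gripper":0.1},
    {"xyz":[0,0,0],"rotation":[0,-0.03,0],"gripper":0.1},
  ],
)

```text
time_s: 18.25
position: [0.6098, 0.1497, 0.1185]
tool_rot: [-1.57, -0.001, -1.672]
contact_force: [2.3, -3.7, 4.0]
gripper_width: 0.137
```

```bash
python3 s.py
```

```text
t 18.2 yaw -1.6721 pos [0.6098 0.1497 0.1185] F [ 2.3 -3.7  4. ] T [-0.888 -0.729  0.006] j7 -0.037 w 0.137
```

Call:
drive_tool(
  targets=[
    {"xyz":[0,0,0],"rotation":[0,-0.015,0],"gripper":0.1},
    {"xyz":[0,0,0],"rotation":[0,-0.03,0],"gripper":0.1},
  ],
)

```text
time_s: 18.45
position: [0.6098, 0.1498, 0.1185]
tool_rot: [-1.57, -0.001, -1.642]
contact_force: [2.5, -4.1, 4.4]
gripper_width: 0.137
```

```bash
python3 s.py
```

```text
t 18.4 yaw -1.6419 pos [0.6098 0.1498 0.1185] F [ 2.5 -4.1  4.4] T [-0.884 -0.706 -0.02 ] j7 -0.043 w 0.137
```

Call:
drive_tool(
  targets=[
    {"xyz":[0,0,0],"rotation":[0,-0.015,0],"gripper":0.1},
    {"xyz":[0,0,0],"rotation":[0,-0.03,0],"gripper":0.1},
  ],
)

```text
time_s: 18.65
position: [0.6098, 0.1497, 0.1185]
tool_rot: [-1.57, -0.001, -1.612]
contact_force: [4.3, -3.7, 5.4]
gripper_width: 0.137
```

```bash
python3 s.py
```

```text
t 18.6 yaw -1.6120 pos [0.6098 0.1497 0.1185] F [ 4.3 -3.7  5.4] T [-0.842 -0.72  -0.013] j7 -0.045 w 0.137
```

Call:
drive_tool(
  targets=[
    {"xyz":[0,0,0],"rotation":[0,-0.01,0],"gripper":0.1},
    {"xyz":[0,0,0],"rotation":[0,-0.02,0],"gripper":0.1},
  ],
)

```text
time_s: 18.85
position: [0.6098, 0.1498, 0.1185]
tool_rot: [-1.57, -0.001, -1.592]
contact_force: [2.9, -3.3, 4.8]
gripper_width: 0.133
```

```bash
python3 s.py
```

```text
t 18.9 yaw -1.5921 pos [0.6098 0.1498 0.1185] F [ 2.9 -3.3  4.8] T [-0.868 -0.698 -0.028] j7 -0.026 w 0.133
```

Call:
drive_tool(
  targets=[
    {"xyz":[0,0,0],"rotation":[0,-0.01,0],"gripper":0.1},
    {"xyz":[0,0,0],"rotation":[0,-0.02,0],"gripper":0.1},
  ],
)

```text
time_s: 19.05
position: [0.6098, 0.1498, 0.1185]
tool_rot: [-1.57, -0.001, -1.572]
contact_force: [3.0, -4.2, 4.2]
gripper_width: 0.134
```

```bash
python3 s.py
```

```text
t 19.1 yaw -1.5722 pos [0.6098 0.1498 0.1185] F [ 3.  -4.2  4.2] T [-0.901 -0.745 -0.027] j7 -0.019 w 0.134
```

Call:
drive_tool(
  targets=[
    {"xyz":[0,0,0],"rotation":[0,-0.01,0],"gripper":0.1},
    {"xyz":[0,0,0],"rotation":[0,-0.02,0],"gripper":0.1},
  ],
)

```text
time_s: 19.25
position: [0.6098, 0.1497, 0.1185]
tool_rot: [-1.57, -0.001, -1.552]
contact_force: [3.6, -4.1, 5.0]
gripper_width: 0.135
```

```bash
python3 s.py
```

```text
t 19.2 yaw -1.5522 pos [0.6098 0.1497 0.1185] F [ 3.6 -4.1  5. ] T [-0.835 -0.736 -0.021] j7 -0.022 w 0.135
```

Call:
drive_tool(
  targets=[
    {"xyz":[0,0,0],"rotation":[0,-0.01,0],"gripper":0.1},
    {"xyz":[0,0,0],"rotation":[0,-0.02,0],"gripper":0.1},
  ],
)

```text
time_s: 19.45
position: [0.6098, 0.1497, 0.1185]
tool_rot: [-1.57, -0.001, -1.532]
contact_force: [3.5, -4.5, 4.7]
gripper_width: 0.134
```

```bash
python3 s.py
```

```text
t 19.4 yaw -1.5322 pos [0.6098 0.1497 0.1185] F [ 3.5 -4.5  4.7] T [-0.89  -0.691  0.006] j7 -0.024 w 0.134
```

Call:
drive_tool(
  targets=[
    {"xyz":[0,0,0],"rotation":[0,-0.01,0],"gripper":0.1},
    {"xyz":[0,0,0],"rotation":[0,-0.02,0],"gripper":0.1},
  ],
)

```text
time_s: 19.65
position: [0.6098, 0.1498, 0.1185]
tool_rot: [-1.57, -0.001, -1.512]
contact_force: [3.0, -3.7, 4.4]
gripper_width: 0.141
```

```bash
python3 s.py
```

```text
t 19.6 yaw -1.5121 pos [0.6098 0.1498 0.1185] F [ 3.  -3.7  4.4] T [-0.846 -0.731 -0.078] j7 -0.012 w 0.141
```

Call:
drive_tool(
  targets=[
    {"xyz":[0,0,0],"rotation":[0,-0.01,0],"gripper":0.1},
    {"xyz":[0,0,0],"rotation":[0,-0.02,0],"gripper":0.1},
  ],
)

```text
time_s: 19.85
position: [0.6098, 0.1497, 0.1185]
tool_rot: [-1.57, -0.001, -1.492]
contact_force: [3.2, -3.5, 4.1]
gripper_width: 0.136
```

```bash
python3 s.py
```

```text
t 19.9 yaw -1.4922 pos [0.6098 0.1497 0.1185] F [ 3.2 -3.5  4.1] T [-0.865 -0.766  0.04 ] j7 -0.020 w 0.136
```

Call:
drive_tool(
  targets=[
    {"xyz":[0,0,0],"rotation":[0,-0.01,0],"gripper":0.1},
    {"xyz":[0,0,0],"rotation":[0,-0.02,0],"gripper":0.1},
  ],
)

```text
time_s: 20.05
position: [0.6098, 0.1498, 0.1185]
tool_rot: [-1.57, -0.001, -1.472]
contact_force: [3.5, -4.6, 4.4]
gripper_width: 0.139
```

```bash
python3 s.py
```

```text
t 20.1 yaw -1.4722 pos [0.6098 0.1498 0.1185] F [ 3.5 -4.6  4.4] T [-0.857 -0.763 -0.077] j7 -0.025 w 0.139
```

Call:
drive_tool(
  targets=[
    {"xyz":[0,0,0],"rotation":[0,-0.01,0],"gripper":0.1},
    {"xyz":[0,0,0],"rotation":[0,-0.02,0],"gripper":0.1},
  ],
)

```text
time_s: 20.25
position: [0.6098, 0.1498, 0.1185]
tool_rot: [-1.57, -0.001, -1.452]
contact_force: [2.9, -4.2, 4.2]
gripper_width: 0.139
```

```bash
python3 s.py
```

```text
t 20.2 yaw -1.4522 pos [0.6098 0.1498 0.1185] F [ 2.9 -4.2  4.2] T [-0.855 -0.781 -0.079] j7 -0.020 w 0.139
```

Call:
drive_tool(
  targets=[
    {"xyz":[0,0,0],"rotation":[0,-0.01,0],"gripper":0.1},
    {"xyz":[0,0,0],"rotation":[0,-0.02,0],"gripper":0.1},
  ],
)

```text
time_s: 20.45
position: [0.6098, 0.1497, 0.1185]
tool_rot: [-1.57, -0.001, -1.432]
contact_force: [4.9, -2.9, 5.4]
gripper_width: 0.138
```

```bash
python3 s.py
```

```text
t 20.4 yaw -1.4322 pos [0.6098 0.1497 0.1185] F [ 4.9 -2.9  5.4] T [-0.874 -0.745 -0.062] j7 -0.015 w 0.138
```

Call:
drive_tool(
  targets=[
    {"xyz":[0,0,0],"rotation":[0,-0.01,0],"gripper":0.1},
    {"xyz":[0,0,0],"rotation":[0,-0.02,0],"gripper":0.1},
  ],
)

```text
time_s: 20.65
position: [0.6098, 0.1498, 0.1185]
tool_rot: [-1.57, -0.001, -1.412]
contact_force: [3.8, -3.9, 3.8]
gripper_width: 0.136
```

```bash
python3 s.py
```

```text
t 20.6 yaw -1.4121 pos [0.6098 0.1498 0.1185] F [ 3.8 -3.9  3.8] T [-0.885 -0.732 -0.021] j7 -0.018 w 0.136
```

Call:
drive_tool(
  targets=[
    {"xyz":[0,0,0],"rotation":[0,-0.01,0],"gripper":0.1},
    {"xyz":[0,0,0],"rotation":[0,-0.02,0],"gripper":0.1},
  ],
)

```text
time_s: 20.85
position: [0.6098, 0.1498, 0.1185]
tool_rot: [-1.57, -0.001, -1.392]
contact_force: [3.8, -4.6, 4.2]
gripper_width: 0.138
```

```bash
python3 s.py
```

```text
t 20.9 yaw -1.3921 pos [0.6098 0.1498 0.1185] F [ 3.8 -4.6  4.2] T [-0.834 -0.728 -0.053] j7 -0.032 w 0.138
```

Call:
drive_tool(
  targets=[
    {"xyz":[0,0,0],"rotation":[0,-0.01,0],"gripper":0.1},
    {"xyz":[0,0,0],"rotation":[0,-0.02,0],"gripper":0.1},
  ],
)

```text
time_s: 21.05
position: [0.6098, 0.1498, 0.1185]
tool_rot: [-1.57, -0.001, -1.372]
contact_force: [4.2, -4.5, 4.9]
gripper_width: 0.142
```

```bash
python3 s.py
```

```text
t 21.1 yaw -1.3722 pos [0.6098 0.1498 0.1185] F [ 4.2 -4.5  4.9] T [-0.853 -0.713 -0.026] j7 -0.030 w 0.142
```

Call:
drive_tool(
  targets=[
    {"xyz":[0,0,0],"rotation":[0,-0.01,0],"gripper":0.1},
    {"xyz":[0,0,0],"rotation":[0,-0.02,0],"gripper":0.1},
  ],
)

```text
time_s: 21.25
position: [0.6098, 0.1498, 0.1185]
tool_rot: [-1.57, -0.001, -1.352]
contact_force: [3.7, -3.7, 4.7]
gripper_width: 0.136
```

```bash
python3 s.py
```

```text
t 21.2 yaw -1.3521 pos [0.6098 0.1498 0.1185] F [ 3.7 -3.7  4.7] T [-0.812 -0.795 -0.035] j7 -0.022 w 0.136
```

Call:
drive_tool(
  targets=[
    {"xyz":[0,0,0],"rotation":[0,-0.01,0],"gripper":0.1},
    {"xyz":[0,0,0],"rotation":[0,-0.02,0],"gripper":0.1},
  ],
)

```text
time_s: 21.45
position: [0.6098, 0.1497, 0.1185]
tool_rot: [-1.57, -0.001, -1.332]
contact_force: [3.7, -3.8, 4.4]
gripper_width: 0.137
```

```bash
python3 s.py
```

```text
t 21.4 yaw -1.3321 pos [0.6098 0.1497 0.1185] F [ 3.7 -3.8  4.4] T [-0.84  -0.766 -0.082] j7 -0.031 w 0.137
```

Call:
drive_tool(
  targets=[
    {"xyz":[0,0,0],"rotation":[0,-0.01,0],"gripper":0.1},
    {"xyz":[0,0,0],"rotation":[0,-0.02,0],"gripper":0.1},
  ],
)

```text
time_s: 21.65
position: [0.6098, 0.1498, 0.1185]
tool_rot: [-1.57, -0.001, -1.312]
contact_force: [3.8, -3.8, 4.2]
gripper_width: 0.135
```

```bash
python3 s.py
```

```text
t 21.6 yaw -1.3121 pos [0.6098 0.1498 0.1185] F [ 3.8 -3.8  4.2] T [-0.837 -0.728 -0.047] j7 -0.031 w 0.135
```

Call:
drive_tool(
  targets=[
    {"xyz":[0,0,0],"rotation":[0,-0.01,0],"gripper":0.1},
    {"xyz":[0,0,0],"rotation":[0,-0.02,0],"gripper":0.1},
  ],
)

```text
time_s: 21.85
position: [0.6098, 0.1497, 0.1185]
tool_rot: [-1.57, -0.001, -1.292]
contact_force: [3.5, -4.3, 4.2]
gripper_width: 0.139
```

```bash
python3 s.py
```

```text
t 21.9 yaw -1.2921 pos [0.6098 0.1497 0.1185] F [ 3.5 -4.3  4.2] T [-0.892 -0.828 -0.05 ] j7 -0.031 w 0.139
```

Call:
drive_tool(
  targets=[
    {"xyz":[0,0,0],"rotation":[0,-0.01,0],"gripper":0.1},
    {"xyz":[0,0,0],"rotation":[0,-0.02,0],"gripper":0.1},
  ],
)

```text
time_s: 22.05
position: [0.6099, 0.1497, 0.1185]
tool_rot: [-1.57, -0.001, -1.272]
contact_force: [3.6, -4.7, 4.1]
gripper_width: 0.139
```

```bash
python3 s.py
```

```text
t 22.1 yaw -1.2721 pos [0.6099 0.1497 0.1185] F [ 3.6 -4.7  4.1] T [-0.819 -0.797  0.019] j7 -0.032 w 0.139
```

Call:
drive_tool(
  targets=[
    {"xyz":[0,0,0],"rotation":[0,-0.01,0],"gripper":0.1},
    {"xyz":[0,0,0],"rotation":[0,-0.02,0],"gripper":0.1},
  ],
)

```text
time_s: 22.25
position: [0.6099, 0.1498, 0.1185]
tool_rot: [-1.57, -0.001, -1.252]
contact_force: [3.9, -2.8, 4.2]
gripper_width: 0.138
```

```bash
python3 s.py
```

```text
t 22.2 yaw -1.2521 pos [0.6099 0.1498 0.1185] F [ 3.9 -2.8  4.2] T [-0.825 -0.71  -0.022] j7 -0.031 w 0.138
```

Call:
drive_tool(
  targets=[
    {"xyz":[0,0,0],"rotation":[0,-0.01,0],"gripper":0.1},
    {"xyz":[0,0,0],"rotation":[0,-0.02,0],"gripper":0.1},
  ],
)

```text
time_s: 22.45
position: [0.6098, 0.1498, 0.1185]
tool_rot: [-1.57, -0.001, -1.232]
contact_force: [3.6, -3.2, 5.2]
gripper_width: 0.133
```

```bash
python3 s.py
```

```text
t 22.4 yaw -1.2320 pos [0.6098 0.1498 0.1185] F [ 3.6 -3.2  5.2] T [-0.852 -0.772  0.027] j7 -0.029 w 0.133
```

Call:
drive_tool(
  targets=[
    {"xyz":[0,0,0],"rotation":[0,-0.01,0],"gripper":0.1},
    {"xyz":[0,0,0],"rotation":[0,-0.02,0],"gripper":0.1},
  ],
)

```text
time_s: 22.65
position: [0.6099, 0.1498, 0.1185]
tool_rot: [-1.57, -0.001, -1.212]
contact_force: [3.7, -3.9, 3.7]
gripper_width: 0.134
```

```bash
python3 s.py
```

```text
t 22.6 yaw -1.2121 pos [0.6099 0.1498 0.1185] F [ 3.7 -3.9  3.7] T [-0.77  -0.785 -0.049] j7 -0.022 w 0.134
```

Call:
drive_tool(
  targets=[
    {"xyz":[0,0,0],"rotation":[0,-0.01,0],"gripper":0.1},
    {"xyz":[0,0,0],"rotation":[0,-0.02,0],"gripper":0.1},
  ],
)

```text
time_s: 22.85
position: [0.6099, 0.1497, 0.1185]
tool_rot: [-1.57, -0.001, -1.192]
contact_force: [3.3, -4.0, 4.1]
gripper_width: 0.138
```

```bash
python3 s.py
```

```text
t 22.9 yaw -1.1920 pos [0.6099 0.1497 0.1185] F [ 3.3 -4.   4.1] T [-0.85  -0.813 -0.056] j7 -0.034 w 0.138
```

Call:
drive_tool(
  targets=[
    {"xyz":[0,0,0],"rotation":[0,-0.01,0],"gripper":0.1},
    {"xyz":[0,0,0],"rotation":[0,-0.02,0],"gripper":0.1},
  ],
)

```text
time_s: 23.05
position: [0.6099, 0.1498, 0.1185]
tool_rot: [-1.57, -0.001, -1.172]
contact_force: [3.9, -4.3, 4.8]
gripper_width: 0.135
```

```bash
python3 s.py
```

```text
t 23.1 yaw -1.1720 pos [0.6099 0.1498 0.1185] F [ 3.9 -4.3  4.8] T [-0.851 -0.783 -0.065] j7 -0.033 w 0.135
```

Call:
drive_tool(
  targets=[
    {"xyz":[0,0,0],"rotation":[0,-0.01,0],"gripper":0.1},
    {"xyz":[0,0,0],"rotation":[0,-0.02,0],"gripper":0.1},
  ],
)

```text
time_s: 23.25
position: [0.6099, 0.1498, 0.1185]
tool_rot: [-1.57, -0.001, -1.152]
contact_force: [4.2, -4.4, 3.6]
gripper_width: 0.133
```

```bash
python3 s.py
```

```text
t 23.2 yaw -1.1520 pos [0.6099 0.1498 0.1185] F [ 4.2 -4.4  3.6] T [-0.81  -0.839  0.049] j7 -0.049 w 0.133
```

Call:
drive_tool(
  targets=[
    {"xyz":[0,0,0],"rotation":[0,-0.01,0],"gripper":0.1},
    {"xyz":[0,0,0],"rotation":[0,-0.02,0],"gripper":0.1},
  ],
)

```text
time_s: 23.45
position: [0.6099, 0.1498, 0.1185]
tool_rot: [-1.57, -0.001, -1.132]
contact_force: [3.3, -4.1, 4.2]
gripper_width: 0.135
```

```bash
python3 s.py
```

```text
t 23.4 yaw -1.1319 pos [0.6099 0.1498 0.1185] F [ 3.3 -4.1  4.2] T [-0.87  -0.773 -0.006] j7 -0.043 w 0.135
```

Call:
drive_tool(
  targets=[
    {"xyz":[0,0,0],"rotation":[0,-0.01,0],"gripper":0.1},
  ],
)

```text
time_s: 23.55
position: [0.6099, 0.1498, 0.1185]
tool_rot: [-1.57, -0.001, -1.122]
contact_force: [3.6, -4.1, 4.4]
gripper_width: 0.135
```

```bash
python3 s.py
```

```text
t 23.6 yaw -1.1219 pos [0.6099 0.1498 0.1185] F [ 3.6 -4.1  4.4] T [-0.865 -0.794  0.026] j7 -0.047 w 0.135
```

Call:
drive_tool(
  targets=[
    {"xyz":[0,0,0],"rotation":[0,-0.01,0],"gripper":0.1},
  ],
)

```text
time_s: 23.65
position: [0.6099, 0.1498, 0.1185]
tool_rot: [-1.57, -0.001, -1.112]
contact_force: [3.9, -3.4, 3.5]
gripper_width: 0.135
```

```bash
python3 s.py
```

```text
t 23.6 yaw -1.1119 pos [0.6099 0.1498 0.1185] F [ 3.9 -3.4  3.5] T [-0.836 -0.789  0.014] j7 -0.054 w 0.135
```

Call:
drive_tool(
  targets=[
    {"xyz":[0,0,0],"rotation":[0,-0.01,0],"gripper":0.1},
  ],
)

```text
time_s: 23.75
position: [0.6099, 0.1498, 0.1185]
tool_rot: [-1.57, -0.001, -1.102]
contact_force: [3.5, -4.0, 3.3]
gripper_width: 0.136
```

```bash
python3 s.py
```

```text
t 23.8 yaw -1.1019 pos [0.6099 0.1498 0.1185] F [ 3.5 -4.   3.3] T [-0.818 -0.81  -0.044] j7 -0.061 w 0.136
```

Call:
drive_tool(
  targets=[
    {"xyz":[0,0,0],"rotation":[0,-0.01,0],"gripper":0.1},
  ],
)

```text
time_s: 23.85
position: [0.6099, 0.1498, 0.1185]
tool_rot: [-1.57, -0.002, -1.092]
contact_force: [3.9, -3.9, 4.1]
gripper_width: 0.134
```

```bash
python3 s.py
```

```text
t 23.9 yaw -1.0919 pos [0.6099 0.1498 0.1185] F [ 3.9 -3.9  4.1] T [-0.816 -0.821  0.051] j7 -0.057 w 0.134
```

Call:
drive_tool(
  targets=[
    {"xyz":[0,0,0],"rotation":[0,-0.01,0],"gripper":0.1},
  ],
)

```text
time_s: 23.95
position: [0.6099, 0.1498, 0.1185]
tool_rot: [-1.57, -0.001, -1.082]
contact_force: [3.8, -3.6, 3.5]
gripper_width: 0.137
```

```bash
python3 s.py
```

```text
t 23.9 yaw -1.0819 pos [0.6099 0.1498 0.1185] F [ 3.8 -3.6  3.5] T [-0.829 -0.804 -0.02 ] j7 -0.034 w 0.137
```

Call:
drive_tool(
  targets=[
    {"xyz":[0,0,0],"rotation":[0,-0.01,0],"gripper":0.1},
  ],
)

```text
time_s: 24.05
position: [0.6099, 0.1498, 0.1185]
tool_rot: [-1.57, -0.001, -1.072]
contact_force: [4.5, -4.0, 4.4]
gripper_width: 0.139
```

```bash
python3 s.py
```

```text
t 24.1 yaw -1.0720 pos [0.6099 0.1498 0.1185] F [ 4.5 -4.   4.4] T [-0.86  -0.811 -0.023] j7 -0.031 w 0.139
```

Call:
drive_tool(
  targets=[
    {"xyz":[0,0,0],"rotation":[0,-0.01,0],"gripper":0.1},
  ],
)

```text
time_s: 24.15
position: [0.6099, 0.1498, 0.1185]
tool_rot: [-1.57, -0.001, -1.062]
contact_force: [4.3, -4.1, 3.8]
gripper_width: 0.133
```

```bash
python3 s.py
```

```text
t 24.1 yaw -1.0620 pos [0.6099 0.1498 0.1185] F [ 4.3 -4.1  3.8] T [-0.835 -0.769 -0.012] j7 -0.031 w 0.133
```

Call:
drive_tool(
  targets=[
    {"xyz":[0,0,0],"rotation":[0,-0.01,0],"gripper":0.1},
  ],
)

```text
time_s: 24.25
position: [0.6099, 0.1497, 0.1185]
tool_rot: [-1.57, -0.001, -1.052]
contact_force: [3.5, -4.0, 4.1]
gripper_width: 0.135
```

```bash
python3 s.py
```

```text
t 24.2 yaw -1.0521 pos [0.6099 0.1497 0.1185] F [ 3.5 -4.   4.1] T [-0.787 -0.818 -0.051] j7 -0.031 w 0.135
```

Call:
drive_tool(
  targets=[
    {"xyz":[0,0,0],"rotation":[0,-0.01,0],"gripper":0.1},
  ],
)

```text
time_s: 24.35
position: [0.6099, 0.1498, 0.1185]
tool_rot: [-1.57, -0.002, -1.042]
contact_force: [2.7, -4.2, 4.0]
gripper_width: 0.138
```

```bash
python3 s.py
```

```text
t 24.4 yaw -1.0419 pos [0.6099 0.1498 0.1185] F [ 2.7 -4.2  4. ] T [-0.86  -0.788 -0.004] j7 -0.031 w 0.138
```

Call:
drive_tool(
  targets=[
    {"xyz":[0,0,0],"rotation":[0,-0.01,0],"gripper":0.1},
  ],
)

```text
time_s: 24.45
position: [0.6099, 0.1498, 0.1185]
tool_rot: [-1.57, -0.001, -1.032]
contact_force: [4.2, -4.7, 4.2]
gripper_width: 0.135
```

```bash
python3 s.py
```

```text
t 24.4 yaw -1.0320 pos [0.6099 0.1498 0.1185] F [ 4.2 -4.7  4.2] T [-0.854 -0.78   0.023] j7 -0.031 w 0.135
```

Call:
drive_tool(
  targets=[
    {"xyz":[0,0,0],"rotation":[0,-0.01,0],"gripper":0.1},
  ],
)

```text
time_s: 24.55
position: [0.6099, 0.1498, 0.1185]
tool_rot: [-1.57, -0.001, -1.022]
contact_force: [4.1, -4.5, 3.7]
gripper_width: 0.13
```

```bash
python3 s.py
```

```text
t 24.6 yaw -1.0220 pos [0.6099 0.1498 0.1185] F [ 4.1 -4.5  3.7] T [-0.728 -0.863 -0.016] j7 -0.031 w 0.130
```

Call:
drive_tool(
  targets=[
    {"xyz":[0,0,0],"rotation":[0,-0.01,0],"gripper":0.1},
  ],
)

```text
time_s: 24.65
position: [0.6099, 0.1498, 0.1185]
tool_rot: [-1.57, -0.002, -1.012]
contact_force: [3.5, -3.7, 3.5]
gripper_width: 0.132
```

```bash
python3 s.py
```

```text
t 24.6 yaw -1.0120 pos [0.6099 0.1498 0.1185] F [ 3.5 -3.7  3.5] T [-0.809 -0.795 -0.036] j7 -0.031 w 0.132
```

Call:
drive_tool(
  targets=[
    {"xyz":[0,0,0],"rotation":[0,-0.01,0],"gripper":0.1},
  ],
)

```text
time_s: 24.75
position: [0.6099, 0.1498, 0.1185]
tool_rot: [-1.57, -0.001, -1.002]
contact_force: [4.7, -2.8, 4.8]
gripper_width: 0.138
```

```bash
python3 s.py
```

```text
t 24.8 yaw -1.0020 pos [0.6099 0.1498 0.1185] F [ 4.7 -2.8  4.8] T [-0.81  -0.788 -0.007] j7 -0.031 w 0.138
```

Call:
drive_tool(
  targets=[
    {"xyz":[0,0,0],"rotation":[0,-0.01,0],"gripper":0.1},
  ],
)

```text
time_s: 24.85
position: [0.6099, 0.1498, 0.1185]
tool_rot: [-1.57, -0.002, -0.992]
contact_force: [3.4, -3.9, 4.8]
gripper_width: 0.138
```

```bash
python3 s.py
```

```text
t 24.9 yaw -0.9920 pos [0.6099 0.1498 0.1185] F [ 3.4 -3.9  4.8] T [-0.778 -0.801 -0.06 ] j7 -0.031 w 0.138
```

Call:
drive_tool(
  targets=[
    {"xyz":[0,0,0],"rotation":[0,-0.01,0],"gripper":0.1},
  ],
)

```text
time_s: 24.95
position: [0.6099, 0.1498, 0.1185]
tool_rot: [-1.57, -0.001, -0.982]
contact_force: [3.8, -3.3, 4.2]
gripper_width: 0.138
```

```bash
python3 s.py
```

```text
t 24.9 yaw -0.9820 pos [0.6099 0.1498 0.1185] F [ 3.8 -3.3  4.2] T [-0.775 -0.795 -0.024] j7 -0.027 w 0.138
```

Torque starting to shift (-0.031 → -0.027), as before the stop on the right dial. Smaller steps.

Call:
drive_tool(
  targets=[
    {"xyz":[0,0,0],"rotation":[0,-0.007,0],"gripper":0.1},
  ],
)

```text
time_s: 25.05
position: [0.6099, 0.1498, 0.1185]
tool_rot: [-1.57, -0.001, -0.975]
contact_force: [3.4, -5.0, 4.8]
gripper_width: 0.14
```

```bash
python3 s.py
```

```text
t 25.1 yaw -0.9751 pos [0.6099 0.1498 0.1185] F [ 3.4 -5.   4.8] T [-0.786 -0.84  -0.018] j7 0.015 w 0.140
```

Call:
drive_tool(
  targets=[
    {"xyz":[0,0,0],"rotation":[0,-0.007,0],"gripper":0.1},
  ],
)

```text
time_s: 25.15
position: [0.6099, 0.1498, 0.1185]
tool_rot: [-1.57, -0.001, -0.968]
contact_force: [3.7, -3.0, 4.6]
gripper_width: 0.138
```

```bash
python3 s.py
```

```text
t 25.1 yaw -0.9684 pos [0.6099 0.1498 0.1185] F [ 3.7 -3.   4.6] T [-0.774 -0.812 -0.086] j7 0.035 w 0.138
```

Call:
drive_tool(
  targets=[
    {"xyz":[0,0,0],"rotation":[0,-0.008,0],"gripper":0.1},
  ],
)

```text
time_s: 25.25
position: [0.6099, 0.1498, 0.1185]
tool_rot: [-1.57, -0.001, -0.96]
contact_force: [4.4, -4.3, 3.4]
gripper_width: 0.139
```

```bash
python3 s.py
```

```text
t 25.2 yaw -0.9604 pos [0.6099 0.1498 0.1185] F [ 4.4 -4.3  3.4] T [-0.792 -0.802 -0.048] j7 0.065 w 0.139
```

Call:
drive_tool(
  targets=[
    {"xyz":[0,0,0],"rotation":[0,0.02,0],"gripper":0.1},
    {"xyz":[0,0,0],"rotation":[0,0.04,0],"gripper":0.1},
    {"xyz":[0,0,0],"rotation":[0,0.06,0],"gripper":0.1},
    {"xyz":[0,0,0],"rotation":[0,0.08,0],"gripper":0.1},
    {"xyz":[0,0,0],"rotation":[0,0.1,0],"gripper":0.1},
  ],
)

```text
time_s: 25.75
position: [0.6099, 0.1498, 0.1185]
tool_rot: [-1.57, -0.002, -1.061]
contact_force: [3.0, -3.8, 3.9]
gripper_width: 0.135
```

```bash
python3 s.py
```

```text
t 25.8 yaw -1.0609 pos [0.6099 0.1498 0.1185] F [ 3.  -3.8  3.9] T [-0.808 -0.778  0.006] j7 0.083 w 0.135
```

Call:
drive_tool(
  targets=[
    {"xyz":[0,0,0],"rotation":[0,0.01,0],"gripper":0.1},
  ],
)

```text
time_s: 25.85
position: [0.6099, 0.1498, 0.1185]
tool_rot: [-1.57, -0.002, -1.071]
contact_force: [3.9, -2.9, 3.4]
gripper_width: 0.135
```

```bash
python3 s.py
```

```text
t 25.9 yaw -1.0707 pos [0.6099 0.1498 0.1185] F [ 3.9 -2.9  3.4] T [-0.819 -0.827  0.033] j7 0.008 w 0.135
```

Call:
drive_tool(
  targets=[
    {"xyz":[0,0,0],"rotation":[0,0.01,0],"gripper":0.1},
  ],
)

```text
time_s: 25.95
position: [0.6099, 0.1498, 0.1185]
tool_rot: [-1.57, -0.002, -1.081]
contact_force: [2.5, -4.1, 4.8]
gripper_width: 0.136
```

```bash
python3 s.py
```

```text
t 25.9 yaw -1.0805 pos [0.6099 0.1498 0.1185] F [ 2.5 -4.1  4.8] T [-0.845 -0.847  0.083] j7 0.030 w 0.136
```

Call:
drive_tool(
  targets=[
    {"xyz":[0,0,0],"rotation":[0,0.01,0],"gripper":0.1},
  ],
)

```text
time_s: 26.05
position: [0.6099, 0.1498, 0.1185]
tool_rot: [-1.57, -0.001, -1.09]
contact_force: [3.8, -3.9, 4.1]
gripper_width: 0.136
```

```bash
python3 s.py
```

```text
t 26.1 yaw -1.0905 pos [0.6099 0.1498 0.1185] F [ 3.8 -3.9  4.1] T [-0.819 -0.845  0.056] j7 0.005 w 0.136
```

Call:
drive_tool(
  targets=[
    {"xyz":[0,0,0],"rotation":[0,0.008,0],"gripper":0.1},
  ],
)

```text
time_s: 26.15
position: [0.6099, 0.1498, 0.1185]
tool_rot: [-1.57, -0.002, -1.098]
contact_force: [3.2, -3.6, 4.0]
gripper_width: 0.137
```

```bash
python3 s.py
```

```text
t 26.1 yaw -1.0983 pos [0.6099 0.1498 0.1185] F [ 3.2 -3.6  4. ] T [-0.837 -0.762  0.037] j7 -0.042 w 0.137
```

Call:
drive_tool(
  targets=[
    {"xyz":[0,0,0],"rotation":[0,0.008,0],"gripper":0.1},
  ],
)

```text
time_s: 26.25
position: [0.6099, 0.1498, 0.1185]
tool_rot: [-1.57, -0.002, -1.106]
contact_force: [4.0, -4.0, 4.5]
gripper_width: 0.141
```

```bash
python3 s.py
```

```text
t 26.2 yaw -1.1060 pos [0.6099 0.1498 0.1185] F [ 4.  -4.   4.5] T [-0.802 -0.794  0.073] j7 -0.074 w 0.141
```

Both stops felt (≈-1.09 and ≈-0.98 rad). Centring, releasing, rising.

Call:
drive_tool(
  targets=[
    {"xyz":[0,0,0],"rotation":[0,-0.03,0],"gripper":0.1},
    {"xyz":[0,0,0],"rotation":[0,-0.06,0],"gripper":0.1},
    {"xyz":[0,0,0],"rotation":[0,-0.07,0],"gripper":0.1},
    {"xyz":[0,0,0],"rotation":[0,-0.07,0],"gripper":0.3},
    {"xyz":[0,0,0],"rotation":[0,-0.07,0],"gripper":0.45},
    {"xyz":[0,0,0],"rotation":[0,-0.07,0],"gripper":0.45},
    {"xyz":[0,-15,0],"rotation":[0,-0.07,0],"gripper":0.45},
    {"xyz":[0,-35,0],"rotation":[0,-0.07,0],"gripper":0.45},
    {"xyz":[0,-55,0],"rotation":[0,-0.07,0],"gripper":0.45},
    {"xyz":[0,-55,0],"rotation":[0,-0.07,0],"gripper":0.45},
    {"xyz":[0,-55,0],"rotation":[0,-0.07,0],"gripper":0.45},
  ],
)

```text
time_s: 27.35
position: [0.609, 0.1506, 0.1739]
tool_rot: [-1.57, -0.0, -1.036]
contact_force: [0.4, 1.1, -0.0]
gripper_width: 0.45
```

```bash
python3 s.py; python3 -c "
from h import *
for x in (-35,-60):
  to(b2w([x,0,175])[0]+[.0006,0,0],-98.2)
from station import arm
for n,(x0,y0,x1,y1) in dict(top=(245,140,375,242),side=(270,150,400,250)).items():
    c=arm.capture(n);cv2.imwrite('pics/'+n+'6.png',cv2.resize(c['image'][y0:y1,x0:x1,::-1],None,fx=6,fy=6,interpolation=cv2.INTER_CUBIC))
"
```

```text
t 27.4 yaw -1.0364 pos [0.609  0.1506 0.1739] F [ 0.4  1.1 -0. ] T [-0.016  0.001 -0.001] j7 0.004 w 0.450
t 27.35 pos [0.609  0.1506 0.1739] rpy [-8.998e+01 -1.000e-02 -5.938e+01] w 0.45032648790775964
shift mm [ 17.2  -1.1 -83.5] rotvec [-4.000e-04  6.775e-01  0.000e+00]
F [ 0.35  1.06 -0.03] T [-0.016  0.001 -0.001]
t 27.35 pos [0.609  0.1506 0.1739] rpy [-8.998e+01 -1.000e-02 -5.938e+01] w 0.45032648790775964
shift mm [   1.6   -1.2 -103. ] rotvec [-4.000e-04  6.775e-01  0.000e+00]
F [ 0.35  1.06 -0.03] T [-0.016  0.001 -0.001]
```

View pics/side6.png

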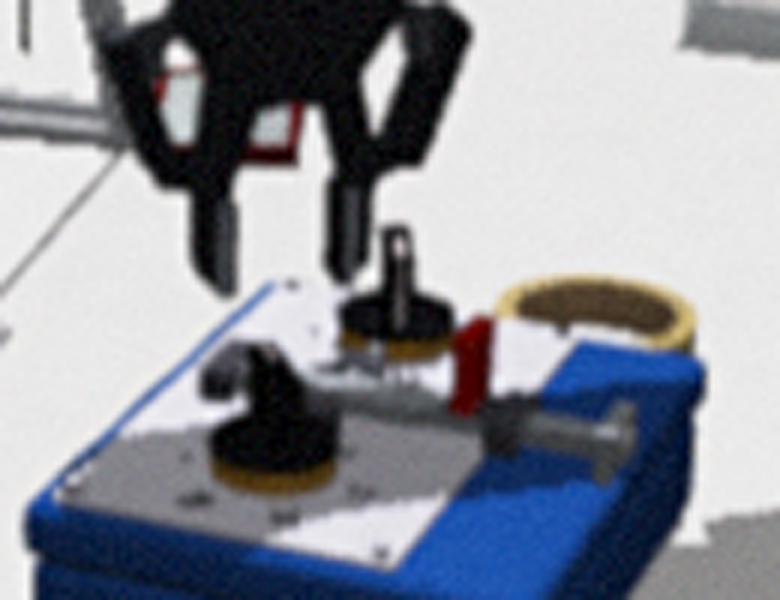

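Call:
drive_tool(
  targets=[
    {"xyz":[3,0,-17],"rotation":[0,0.14,0],"gripper":0.4},
    {"xyz":[7,0,-34],"rotation":[0,0.28,0],"gripper":0.35},
    {"xyz":[11,0,-51],"rotation":[0,0.42,0],"gripper":0.3},
    {"xyz":[14,0,-68],"rotation":[0,0.56,0],"gripper":0.3},
    {"xyz":[17.2,0,-83.5],"rotation":[0,0.6775,0],"gripper":0.3},
    {"xyz":[17.2,0,-83.5],"rotation":[0,0.6775,0],"gripper":0.3},
    {"xyz":[17.2,0,-83.5],"rotation":[0,0.6775,0],"gripper":0.3},
    {"xyz":[17.2,0,-83.5],"rotation":[0,0.6775,0],"gripper":0.3},
  ],
)

```text
time_s: 28.25
position: [0.5466, 0.0939, 0.1729]
tool_rot: [-1.571, 0.001, -1.712]
contact_force: [-0.6, 0.7, -0.3]
gripper_width: 0.298
```

```bash
python3 s.py; python3 -c "
from h import *
to(b2w([-35,0,127])[0]+[.0006,0,0],-98.2)
from station import arm
for n,(x0,y0,x1,y1) in dict(top=(245,140,375,242),side=(270,150,400,250)).items():
    c=arm.capture(n);cv2.imwrite('pics/'+n+'7.png',cv2.resize(c['image'][y0:y1,x0:x1,::-1],None,fx=6,fy=6,interpolation=cv2.INTER_CUBIC))
"
```

```text
t 28.2 yaw -1.7117 pos [0.5466 0.0939 0.1729] F [-0.6  0.7 -0.3] T [ 0.005 -0.026 -0.041] j7 0.006 w 0.298
t 28.25 pos [0.5466 0.0939 0.1729] rpy [-9.002e+01  3.000e-02 -9.808e+01] w 0.2975052348646278
shift mm [ 0.8 45.9 -0.5] rotvec [ 0.0003  0.0022 -0.0006]
F [-0.64  0.69 -0.31] T [ 0.005 -0.026 -0.041]
```

View pics/side7.png

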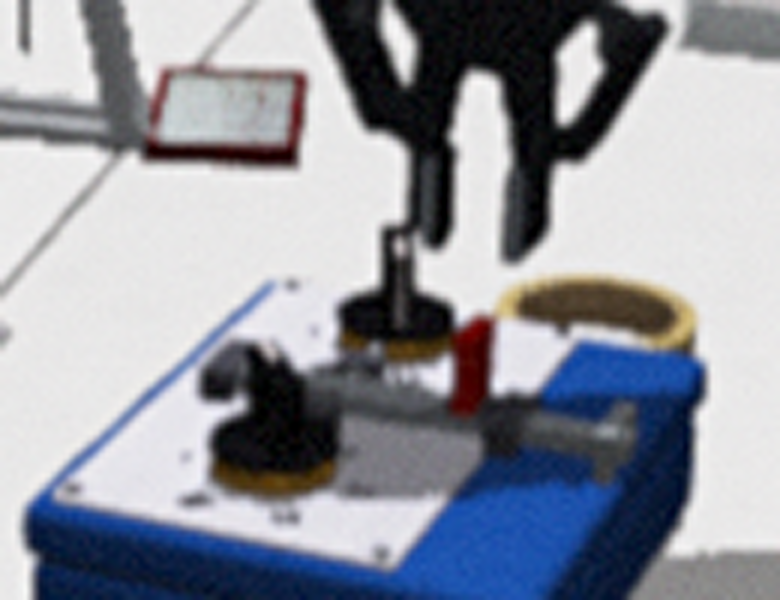

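Fingers straddle the tab's position (tab at crop 475,365; fingers at 435 and 530). Descend.

Call:
drive_tool(
  targets=[
    {"xyz":[0.8,10,-0.5],"rotation":[0,0,0],"gripper":0.3},
    {"xyz":[0.8,20,-0.5],"rotation":[0,0,0],"gripper":0.3},
    {"xyz":[0.8,30,-0.5],"rotation":[0,0,0],"gripper":0.3},
    {"xyz":[0.8,38,-0.5],"rotation":[0,0,0],"gripper":0.3},
    {"xyz":[0.8,43,-0.5],"rotation":[0,0,0],"gripper":0.3},
    {"xyz":[0.8,46,-0.5],"rotation":[0,0,0],"gripper":0.3},
    {"xyz":[0.8,46,-0.5],"rotation":[0,0,0],"gripper":0.3},
    {"xyz":[0.8,46,-0.5],"rotation":[0,0,0],"gripper":0.3},
  ],
)

```text
time_s: 29.15
position: [0.5456, 0.0923, 0.1274]
tool_rot: [-1.571, -0.0, -1.714]
contact_force: [-1.1, 0.1, 0.9]
gripper_width: 0.297
```

```bash
python3 s.py; python3 -c "
from h import *
to(b2w([-35,0,127])[0]+[.0006,0,0],-98.2)
from station import arm
for n,(x0,y0,x1,y1) in dict(side=(270,150,400,250)).items():
    c=arm.capture(n);cv2.imwrite('pics/'+n+'8.png',cv2.resize(c['image'][y0:y1,x0:x1,::-1],None,fx=6,fy=6,interpolation=cv2.INTER_CUBIC))
"
```

```text
t 29.1 yaw -1.7143 pos [0.5456 0.0923 0.1274] F [-1.1  0.1  0.9] T [-0.018 -0.004  0.025] j7 -0.000 w 0.297
t 29.15 pos [0.5456 0.0923 0.1274] rpy [-8.998e+01 -1.000e-02 -9.822e+01] w 0.297449971239919
shift mm [-1.   0.4  0.2] rotvec [-0.0003 -0.0003  0.0002]
F [-1.06  0.13  0.93] T [-0.018 -0.004  0.025]
```

View pics/side8.png

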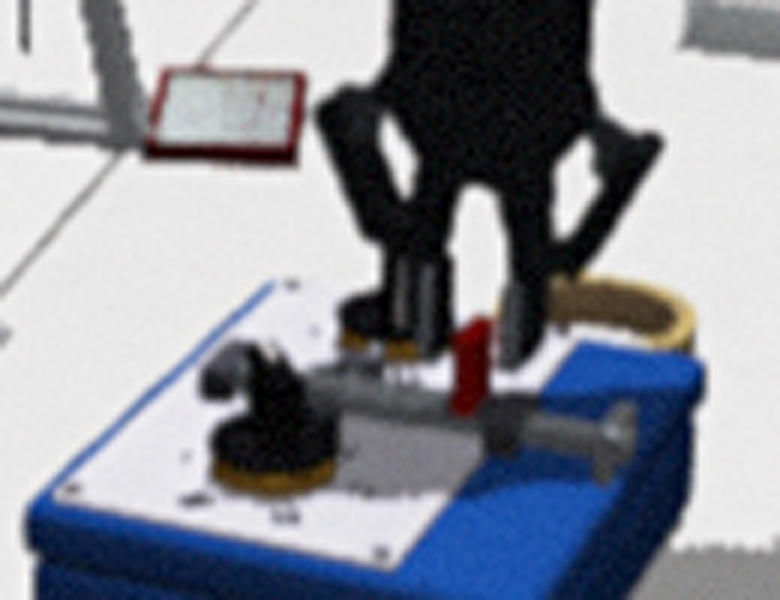

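Call:
drive_tool(
  targets=[
    {"xyz":[0,1.5,2],"rotation":[0,0,0],"gripper":0.3},
    {"xyz":[0,3,4],"rotation":[0,0,0],"gripper":0.3},
    {"xyz":[0,3,6],"rotation":[0,0,0],"gripper":0.3},
    {"xyz":[0,3,7],"rotation":[0,0,0],"gripper":0.3},
    {"xyz":[0,3,8],"rotation":[0,0,0],"gripper":0.3},
  ],
)

```text
time_s: 29.7
position: [0.5535, 0.0911, 0.1242]
tool_rot: [-1.571, -0.0, -1.714]
contact_force: [0.5, 0.8, -0.7]
gripper_width: 0.3
```

```bash
python3 s.py
```

```text
t 29.7 yaw -1.7143 pos [0.5535 0.0911 0.1242] F [ 0.5  0.8 -0.7] T [-0.018  0.006  0.001] j7 -0.005 w 0.300
```

Call:
drive_tool(
  targets=[
    {"xyz":[0,0,0.8],"rotation":[0,0,0],"gripper":0.3},
  ],
)

```text
time_s: 29.8
position: [0.5537, 0.091, 0.1241]
tool_rot: [-1.572, -0.001, -1.714]
contact_force: [-1.0, 1.3, 0.6]
gripper_width: 0.3
```

```bash
python3 s.py
```

```text
t 29.8 yaw -1.7143 pos [0.5537 0.091  0.1241] F [-1.   1.3  0.6] T [ 0.031  0.35  -0.023] j7 -0.001 w 0.300
```

Call:
drive_tool(
  targets=[
    {"xyz":[0,0,0.8],"rotation":[0,0,0],"gripper":0.3},
  ],
)

```text
time_s: 29.9
position: [0.5539, 0.091, 0.1241]
tool_rot: [-1.573, -0.001, -1.714]
contact_force: [-2.7, 0.7, 1.8]
gripper_width: 0.299
```

```bash
python3 s.py
```

```text
t 29.9 yaw -1.7141 pos [0.5539 0.091  0.1241] F [-2.7  0.7  1.8] T [ 0.093  0.548 -0.012] j7 -0.002 w 0.299
```

Call:
drive_tool(
  targets=[
    {"xyz":[0,0,0.8],"rotation":[0,0,0],"gripper":0.3},
  ],
)

```text
time_s: 30.0
position: [0.5547, 0.0909, 0.1241]
tool_rot: [-1.573, -0.001, -1.714]
contact_force: [-3.2, 0.1, 2.1]
gripper_width: 0.295
```

```bash
python3 s.py
```

```text
t 30.0 yaw -1.7139 pos [0.5547 0.0909 0.1241] F [-3.2  0.1  2.1] T [ 0.037  0.531 -0.044] j7 -0.001 w 0.295
```

Call:
drive_tool(
  targets=[
    {"xyz":[0,0,0.8],"rotation":[0,0,0],"gripper":0.3},
  ],
)

```text
time_s: 30.1
position: [0.5558, 0.0907, 0.1241]
tool_rot: [-1.572, -0.001, -1.714]
contact_force: [-2.5, 0.0, 1.4]
gripper_width: 0.303
```

```bash
python3 s.py
```

```text
t 30.1 yaw -1.7139 pos [0.5558 0.0907 0.1241] F [-2.5  0.   1.4] T [ 0.043  0.547 -0.006] j7 -0.000 w 0.303
```

Call:
drive_tool(
  targets=[
    {"xyz":[0,0,0.8],"rotation":[0,0,0],"gripper":0.3},
  ],
)

```text
time_s: 30.2
position: [0.5569, 0.0905, 0.1242]
tool_rot: [-1.572, -0.001, -1.714]
contact_force: [-3.0, 0.7, 2.2]
gripper_width: 0.301
```

```bash
python3 s.py
```

```text
t 30.2 yaw -1.7141 pos [0.5569 0.0905 0.1242] F [-3.   0.7  2.2] T [ 0.063  0.521 -0.043] j7 -0.000 w 0.301
```

Call:
drive_tool(
  targets=[
    {"xyz":[0,0,1],"rotation":[0,0,0],"gripper":0.3},
    {"xyz":[0,0,2],"rotation":[0,0,0],"gripper":0.3},
    {"xyz":[0,0,3],"rotation":[0,0,0],"gripper":0.3},
  ],
)

```text
time_s: 30.5
position: [0.5603, 0.0901, 0.1242]
tool_rot: [-1.571, -0.0, -1.714]
contact_force: [-3.4, -0.1, 2.2]
gripper_width: 0.301
```

```bash
python3 s.py
```

```text
t 30.5 yaw -1.7142 pos [0.5603 0.0901 0.1242] F [-3.4 -0.1  2.2] T [ 0.133  0.551 -0.026] j7 -0.002 w 0.301
```

Call:
drive_tool(
  targets=[
    {"xyz":[0,0,1.5],"rotation":[0,0,0],"gripper":0.3},
    {"xyz":[0,0,3],"rotation":[0,0,0],"gripper":0.3},
    {"xyz":[0,0,4.5],"rotation":[0,0,0],"gripper":0.3},
    {"xyz":[0,0,6],"rotation":[0,0,0],"gripper":0.3},
  ],
)

```text
time_s: 30.9
position: [0.5663, 0.0892, 0.1242]
tool_rot: [-1.571, -0.0, -1.714]
contact_force: [-2.5, -0.6, 1.1]
gripper_width: 0.299
```

```bash
python3 s.py
```

```text
t 30.9 yaw -1.7143 pos [0.5663 0.0892 0.1242] F [-2.5 -0.6  1.1] T [0.008 0.567 0.008] j7 -0.005 w 0.299
```

Call:
drive_tool(
  targets=[
    {"xyz":[0,0,1.5],"rotation":[0,0,0],"gripper":0.3},
    {"xyz":[0,0,3],"rotation":[0,0,0],"gripper":0.3},
    {"xyz":[0,0,4.5],"rotation":[0,0,0],"gripper":0.3},
    {"xyz":[0,0,6],"rotation":[0,0,0],"gripper":0.3},
    {"xyz":[0,0,7.5],"rotation":[0,0,0],"gripper":0.3},
    {"xyz":[0,0,9],"rotation":[0,0,0],"gripper":0.3},
    {"xyz":[0,0,10.5],"rotation":[0,0,0],"gripper":0.3},
  ],
)

```text
time_s: 31.6
position: [0.5767, 0.0876, 0.1241]
tool_rot: [-1.571, -0.001, -1.714]
contact_force: [-2.6, -0.5, 2.2]
gripper_width: 0.299
```

```bash
python3 s.py
```

```text
t 31.6 yaw -1.7143 pos [0.5767 0.0876 0.1241] F [-2.6 -0.5  2.2] T [0.067 0.581 0.008] j7 -0.005 w 0.299
```

Call:
drive_tool(
  targets=[
    {"xyz":[0,0,0.8],"rotation":[0,0,0],"gripper":0.3},
    {"xyz":[0,0,1.6],"rotation":[0,0,0],"gripper":0.3},
  ],
)

```text
time_s: 31.8
position: [0.5782, 0.0875, 0.1242]
tool_rot: [-1.571, -0.0, -1.714]
contact_force: [-2.1, 0.5, 1.9]
gripper_width: 0.299
```

```bash
python3 s.py
```

```text
t 31.8 yaw -1.7143 pos [0.5782 0.0875 0.1242] F [-2.1  0.5  1.9] T [ 0.103  0.6   -0.022] j7 -0.001 w 0.299
```

Call:
drive_tool(
  targets=[
    {"xyz":[0,0,0.7],"rotation":[0,0,0],"gripper":0.3},
    {"xyz":[0,0,1.4],"rotation":[0,0,0],"gripper":0.3},
    {"xyz":[0,0,2.1],"rotation":[0,0,0],"gripper":0.3},
  ],
)

```text
time_s: 32.1
position: [0.5803, 0.0872, 0.1242]
tool_rot: [-1.571, -0.0, -1.714]
contact_force: [-1.2, 0.5, 1.9]
gripper_width: 0.304
```

```bash
python3 s.py
```

```text
t 32.1 yaw -1.7143 pos [0.5803 0.0872 0.1242] F [-1.2  0.5  1.9] T [ 0.058  0.552 -0.013] j7 -0.001 w 0.304
```

Call:
drive_tool(
  targets=[
    {"xyz":[0,0,0.6],"rotation":[0,0,0],"gripper":0.3},
  ],
)

```text
time_s: 32.2
position: [0.5809, 0.0871, 0.1242]
tool_rot: [-1.571, -0.0, -1.714]
contact_force: [-2.1, -0.4, 1.4]
gripper_width: 0.3
```

```bash
python3 s.py
```

```text
t 32.2 yaw -1.7142 pos [0.5809 0.0871 0.1242] F [-2.1 -0.4  1.4] T [ 0.078  0.544 -0.057] j7 -0.000 w 0.300
```

Call:
drive_tool(
  targets=[
    {"xyz":[0,0,0.6],"rotation":[0,0,0],"gripper":0.3},
  ],
)

```text
time_s: 32.3
position: [0.5815, 0.087, 0.1242]
tool_rot: [-1.571, -0.0, -1.714]
contact_force: [-2.0, 0.5, 1.8]
gripper_width: 0.3
```

```bash
python3 s.py
```

```text
t 32.3 yaw -1.7142 pos [0.5815 0.087  0.1242] F [-2.   0.5  1.8] T [0.057 0.538 0.009] j7 -0.001 w 0.300
```

Call:
drive_tool(
  targets=[
    {"xyz":[0,0,0.5],"rotation":[0,0,0],"gripper":0.3},
  ],
)

```text
time_s: 32.4
position: [0.582, 0.0869, 0.1242]
tool_rot: [-1.571, -0.0, -1.714]
contact_force: [-3.8, 0.6, 2.6]
gripper_width: 0.3
```

```bash
python3 s.py
```

```text
t 32.4 yaw -1.7143 pos [0.582  0.0869 0.1242] F [-3.8  0.6  2.6] T [0.117 0.579 0.049] j7 -0.000 w 0.300
```

Call:
drive_tool(
  targets=[
    {"xyz":[0,0,0.5],"rotation":[0,0,0],"gripper":0.3},
  ],
)

```text
time_s: 32.5
position: [0.5824, 0.0869, 0.1242]
tool_rot: [-1.571, -0.0, -1.714]
contact_force: [-3.2, 0.6, 1.7]
gripper_width: 0.3
```

```bash
python3 s.py
```

```text
t 32.5 yaw -1.7142 pos [0.5824 0.0869 0.1242] F [-3.2  0.6  1.7] T [ 0.037  0.542 -0.018] j7 -0.000 w 0.300
```

Call:
drive_tool(
  targets=[
    {"xyz":[0,0,0.5],"rotation":[0,0,0],"gripper":0.3},
  ],
)

```text
time_s: 32.6
position: [0.5829, 0.0868, 0.1242]
tool_rot: [-1.571, -0.0, -1.714]
contact_force: [-1.9, -0.2, 1.3]
gripper_width: 0.302
```

```bash
python3 s.py
```

```text
t 32.6 yaw -1.7143 pos [0.5829 0.0868 0.1242] F [-1.9 -0.2  1.3] T [ 0.03   0.615 -0.069] j7 -0.000 w 0.302
```

Call:
drive_tool(
  targets=[
    {"xyz":[0,0,0.5],"rotation":[0,0,0],"gripper":0.3},
  ],
)

```text
time_s: 32.7
position: [0.5835, 0.0867, 0.1242]
tool_rot: [-1.571, -0.0, -1.714]
contact_force: [-1.9, -0.0, 1.9]
gripper_width: 0.297
```

```bash
python3 s.py
```

```text
t 32.7 yaw -1.7143 pos [0.5835 0.0867 0.1242] F [-1.9 -0.   1.9] T [0.087 0.644 0.013] j7 -0.001 w 0.297
```

Call:
drive_tool(
  targets=[
    {"xyz":[0,0,-2],"rotation":[0,0,0],"gripper":0.3},
    {"xyz":[0,0,-5],"rotation":[0,0,0],"gripper":0.3},
    {"xyz":[0,0,-7],"rotation":[0,0,0],"gripper":0.3},
    {"xyz":[0,0,-7],"rotation":[0,0,0],"gripper":0.3},
    {"xyz":[0,-15,-7],"rotation":[0,0,0],"gripper":0.3},
    {"xyz":[0,-40,-7],"rotation":[0,0,0],"gripper":0.3},
    {"xyz":[0,-80,-7],"rotation":[0,0,0],"gripper":0.3},
    {"xyz":[0,-120,-7],"rotation":[0,0,0],"gripper":0.3},
    {"xyz":[0,-120,-7],"rotation":[0,0,0],"gripper":0.3},
    {"xyz":[0,-120,-7],"rotation":[0,0,0],"gripper":0.3},
  ],
)

```text
time_s: 33.7
position: [0.577, 0.0878, 0.2452]
tool_rot: [-1.568, 0.0, -1.714]
contact_force: [-0.8, 0.0, -0.8]
gripper_width: 0.298
```

```bash
python3 s.py; python3 -c "
from h import *
from station import arm
for n,(x0,y0,x1,y1) in dict(top=(200,140,420,270),side=(260,170,400,300)).items():
    c=arm.capture(n);cv2.imwrite('pics/'+n+'9.png',cv2.resize(c['image'][y0:y1,x0:x1,::-1],None,fx=3.6 if n=='top' else 4.6,fy=3.6 if n=='top' else 4.6,interpolation=cv2.INTER_CUBIC))
"
```

```text
t 33.7 yaw -1.7143 pos [0.577  0.0878 0.2452] F [-0.8  0.  -0.8] T [-0.04   0.013 -0.   ] j7 0.003 w 0.298
```

View pics/side9.png

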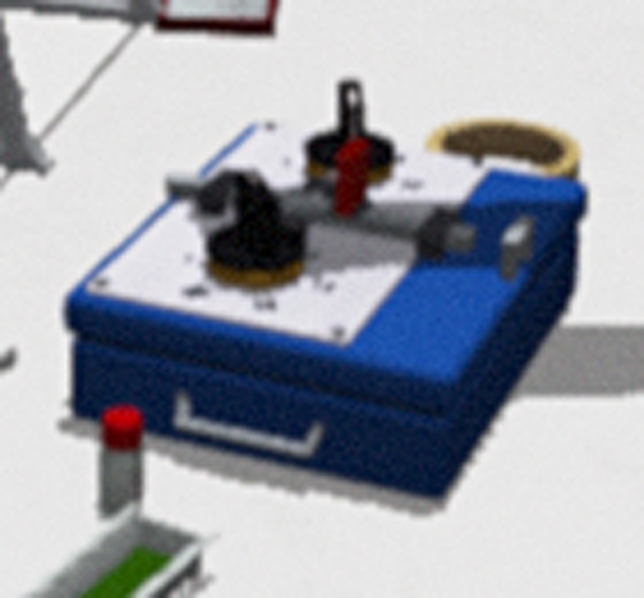

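View pics/top9.png

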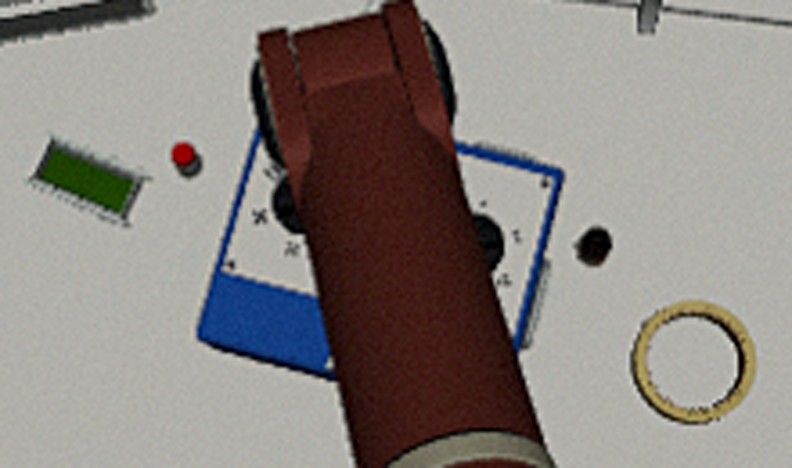

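```bash
python3 -c "
from h import *
c=pickle.load(open('side0.pkl','rb'))
w=on_z(c,[(260+354/4.6,170+146/4.6)],.124);print((w-ORG)@Rb)
from station import arm
s=arm.sense();print(s['contact_force'],s['joint_velocities'].round(4));arm.close_job()"
```

```text
[[-0.00363564 -0.00441279  0.124     ]]
[ 0.20156795  0.0774579  -0.27908436] [ 0.      0.0136  0.0008  0.008  -0.0003  0.0008  0.    ]
the job is handed in; nothing more can be done
```

The box is unlocked and handed in at about 34 s: both dials are in their gates, the bolt is drawn back, and the arm is clear.

- **Dials:** I gripped each dial with 20 N and turned it in small steps. Each then met a stop in both directions, about 0.11 rad apart, which is the pin's 0.09 rad of play plus some give in the grip. The most torque I read was about 0.2 N m on the right dial and under 0.1 N m on the left, against a limit of 0.5. Both were released near mid-gate.
- **Bolt:** It slid freely at about 3 N, well past the 2 mm where a pin would have stopped it. I pushed it about 30 mm by arm travel, without feeling a climb at the end stop. The last side picture puts the tab at about x = -4 mm in the box frame, where fully back is -5 mm and the pass line is -10 mm.
- **Surroundings:** The last pictures show both vials, the tape and the trough where they stood; I judged that by eye. The arm was about 12 cm above the box with about zero contact force.

**Disagreements and doubts:**
- The tab's y came out 4 mm off the box centreline, most likely from reading its pixel position by eye.
- While turning the left dial, the wrist showed up to about 1 N m of sideways moment, though forces stayed below about 7 N.
- The wrist torque reading was noisy (about ±0.04 N m), so I relied on the joint 7 motor torque to find the stops.

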